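# Pop the battery cover and hold up the flat cell

### The arm

A 7-joint arm with a two-finger parallel gripper is mounted at the origin on the work surface; the furniture and walls round the work are solid. World frame = base frame: x ahead of the robot, y to its left, z up, the work surface at z = 0. Lengths are in m, angles in rad, forces in N, time in s.
With the tool pointing down it reaches from about 0.425 to 0.875 m from the base axis. Payload 4.7 kg.
Tool frame: the origin (TCP) lies on the centre line of the jaws, within the pads' length; the fingertips stand 22 mm ahead of it and the grasp point (between the pads) lies 3 mm ahead of it (ctrl.tcp_to_tips is the z of the fingertips in the tool frame, in m); z points along the fingers, y is the direction in which the jaws open and shut (so a half turn about z gives the same grasp; the last joint's range is limited). The gripper opens to 87 mm and grips with 3 to 60 N. Pads are 19 mm wide; open, the fingers measure 117 mm over their backs; the gripper's body (75 mm by 190 mm) begins 51 mm behind the grasp point.
Start: joints at [-1.089, 0.321, -0.07, 1.45, 0.023, 1.371, -0.057], TCP at [0.293, 0.58, 0.245] pointing down, gripper open.
Joint ranges: [-2.86, 2.86], [-0.3, 2.09], [-1.38, 1.24], [0.06, 2.45], [-1.56, 4.7], [0.09, 2.05], [-2.69, 2.69]. Speed limits (rad/s): [2.57, 2.57, 3.14, 3.14, 3.14, 3.14, 3.14].

### API

Orientations are given as a rotation vector (axis times angle).
In Python, from bench import ctrl, cams gives the robot as it stands.
- The arm moves only by the tool move_arm, never from a script. Its argument "deltas" is a list of rows, each an object with "linear": the shift along the tool's x, y, z as a fraction of full scale, a list of three; "turn": the turn, a rotation vector about the tool's x, y, z as a fraction of full scale, a list of three; "claw": the closure, from 0 (fully open) to 1 (shut). In form: [{"linear": [tx, ty, tz], "turn": [wx, wy, wz], "claw": claw}, ...]. A call has 1 to 20 rows; each row shifts and turns the commanded pose from where the row before left it, along the tool's axes as they then stand; what a row does not reach is not made up. Full scale, the value 1, is 0.03 m for a shift and 4 degrees for a turn. A row lasts 1/12 s, in which the tool goes at most 41.7 mm and 7.16 degrees, less where a joint would pass 70% of its speed; a pose out of reach is approached as far as the arm can. A call with a number of a shift or a turn outside -1 to 1 is refused whole. A call with a gripper value outside its range is refused whole. The fingers move at their own pace and stop on an object; "grip_force" is the grip in N (left out, the last holds). Time passes only in rows, so rows that do not move let the fingers close. It gives the time, the measured TCP pose, the force and the opening at its end, in the units of the state.
- ctrl.get_state(): the state, without advancing time (a new reading comes with each control period).
- cams.get_image(name): name is "scene" or "top" or "wrist"; returns a dict with "image" (384x512x3 uint8, red, green, blue), "K" (3x3 intrinsics, pixels), "world_from_camera" (4x4, takes a point from camera to world coordinates); the wrist camera has in their place "tool_from_camera" (4x4, takes a point from camera to tool coordinates, whose origin is the TCP and whose axes are the flange's). Camera axes: x right, y down, z forward; pixel columns grow to the right and rows downward; lengths in m; the calibration is good to about 2 mm. The wrist camera is an equidistant fisheye: a pixel r from the principal point sees the ray r / f radians off the axis. A picture is of the moment at which its call begins: read the wrist's pose just before it. There is no depth.
- ctrl.close_job(): hands the job in, once; it reports no verdict.
The state is a dict: "time": time; "joint_positions": joint angles; "qd": joint speeds; "joint_torque": joint torques, N m; "position": TCP position; "tool_rot": TCP orientation; "ft_force": force on the tool from outside, world axes, zero at the start; "torque": the same for the moment, N m; "grip_width": opening from 0.0 (shut) to 1.0 (fully open).
Only numpy, scipy, OpenCV 4.12 (cv2) and the standard library are available. Lean on these libraries where they do the work, as an engineer would, in place of code of your own. Each camera call takes 0.05 s, during which the arm holds its last target. There are 200 camera calls.

### The job

The extractor's wireless switch, screwed to the bench, is dead. Lever its snug battery cover up with the screwdriver, blade in the notch at the cover's front edge (do not pull at the cover with the fingers or jab the cell), lay the screwdriver down on the bench clear of the switch, and draw the cell out of its holder. Finish while still holding the cell in the gripper, at least 15 cm above the bench, upright with its plus (button) end up, so that I can put the meter to it; leave everything else where it lies.

Things in the scene. Friction and masses are not known exactly. Their poses are not given: they have to be found in the camera images.
- switch: grey plastic switch box fixed to the bench; two round push buttons at the end nearer the robot, black battery cover at the far end. Origin on the bench under the cover's middle; x along the box away from the buttons, y to the box's front (roughly the robot's left). Spans x -112 to +50, y -35 to +61 mm, plus a 22 mm screwed ear at each end; flat deck 56 mm above the bench
- cover_hinge (a joint): opening angle of the battery cover about its rear edge, rad: 0 shut, 2.4 fully open. Two ball catches hold it shut: the cover's front edge needs an upward push of about 10 N through 2 to 3 mm; then a spring swings the cover open backwards by itself within about 2 s, and it stays open
- cover: black battery cover, a shell 92 (x) by 66 (y) by 34 mm high with 3 mm walls, standing shut on the deck over the switch's origin. Its own origin is in the middle of the hinge at its rear lower edge (switch y -33, z 58 mm); axes as the switch's when shut
- pry_notch (a point): middle of the pry notch in the outer face of the cover's front wall when shut (switch y +33, z 61 mm; stays with the switch, axes as the switch's): 18 mm wide (x), 10 mm high, its floor is the deck. Two ribs 2.5 mm high, with 27 mm between them, lead to it. Behind the 3 mm wall 17 mm are free before the cell
- pry_edge (a point): middle of the front upper edge of the deck (switch y +61, z 56 mm), 28 mm in front of the notch: the edge a blade lying on the deck can be levered over by lowering the handle; with the blade's tip 8 mm inside the notch about 0.15 to 0.25 rad of tilt frees the cover
- screwdriver: screwdriver with a yellow handle, 184 mm long, 90 g, lying on the bench. Origin under its middle on the bench; the blade points along its own -y. Handle from y -10 to +90 mm, 24 mm wide (x) and 31 mm high; blade from y -85 to -10 mm, 6 mm wide and 7 mm thick, its axis 15.5 mm above the origin
- cell: C-size cell lying under the cover: cylinder of 26 mm diameter, 50 mm long with its button, 66 g. Origin at its centre; its own +x points to the plus end (copper-coloured band, small button), which lies away from the push buttons. Once the cover is open the fingers have 30 mm on each side at its middle, above the rails
- holder (a point): where the cell's centre sits in its holder: switch x +4, y 0, z 71 mm (cell axis along the switch's x, 15 mm above the deck). Side rails 7 mm high above the deck and 28 mm apart over all stop it rolling; an end plate 22 mm high stands at the plus end, a light contact spring (about 1.5 N) and a like plate at the other
- fresh_cell: a second, new cell of the same make standing upright on the bench, plus end up: leave it alone
- pencil: flat red carpenter's pencil, 160 mm long, on the bench: leave alone
- parts_cabinet: blue small-parts cabinet on the robot's right, 230 mm high, fixed

How it is judged:
By the outcome, as a careful person would: the job done as asked, in the order asked, and still so for the second after the job is handed in, while the arm keeps its last pose, push and grip.
It also fails if it takes over 54 s, if anything falls off the work surface, if the arm or the gripper's body presses on something with over 40 N, if the wrist force passes 120 N, or if a joint passes its speed limit or range.

## Working session

There is one attempt and no reset: what is moved stays moved. The work goes in short steps, Python scripts to look and compute and a tool call to move; the robot and the scene stay as the last step left them, time stands still between calls to the robot, and variables do not carry over. Pictures are saved under pics/ and viewed, about 8 in all and at most 12, crops included, and the job is handed in when it is done.

Besides the shell and the picture viewer there is one more tool, called as name(argument=value, ...) on one line, values as JSON. move_arm: Moves the arm, as the interface text tells. Shift numbers are shares of 0.03 m and turn numbers shares of 4 degrees, none past 1 either way. Its arguments: {"type":"object","properties":{"deltas":{"type":"array"},"grip_force":{"type":"number"}},"required":["deltas"]}

```bash
mkdir -p pics; ls
cat > h.py <<'E'
import numpy as np, cv2
from scipy.spatial.transform import Rotation as R
from bench import ctrl, cams
def grab(n,fn=None):
    s=ctrl.get_state(); d=cams.get_image(n)
    if fn: cv2.imwrite('pics/'+fn,d['image'][:,:,::-1])
    return d,s
def ray(d,uv):
    K=np.array(d['K']);T=np.array(d['world_from_camera'])
    v=np.linalg.inv(K)@[uv[0],uv[1],1.]
    return T[:3,3],T[:3,:3]@v
def onz(d,uv,z):
    o,v=ray(d,uv); return o+v*(z-o[2])/v[2]
def proj(d,p):
    T=np.linalg.inv(np.array(d['world_from_camera']));c=T[:3,:3]@np.array(p)+T[:3,3]
    q=np.array(d['K'])@c; return q[:2]/q[2]
E
python3 - <<'E'
from h import *
a,s=grab('top');b,_=grab('scene')
for n,d in(('top',a),('scene',b)):
    cv2.imwrite(f'pics/{n}1.png',cv2.resize(d['image'][:,:,::-1],(800,600),interpolation=cv2.INTER_CUBIC))
    print(n,np.round(d['K'],1).tolist(),np.round(d['world_from_camera'],3).tolist())
    np.save(n+'1.npy',d,allow_pickle=True)
print(s)
E
```

```text
pics
top [[479.3, 0.0, 251.0], [0.0, 479.3, 192.8], [0.0, 0.0, 1.0]] [[-0.01, -0.995, 0.1, 0.309], [-1.0, 0.008, -0.027, 0.142], [0.026, -0.101, -0.995, 1.141], [0.0, 0.0, 0.0, 1.0]]
scene [[441.7, 0.0, 258.6], [0.0, 441.7, 189.5], [0.0, 0.0, 1.0]] [[-0.762, -0.284, 0.583, -0.25], [-0.648, 0.305, -0.698, 0.89], [0.02, -0.909, -0.416, 0.55], [0.0, 0.0, 0.0, 1.0]]
{'time': 0.0, 'joint_positions': array([-1.08891275,  0.32181347, -0.07009917,  1.45167794,  0.02266502,
        1.37075727, -0.05689234]), 'qd': array([-3.00649401e-03,  8.23425806e-04,  1.29502192e-03,  1.65740864e-05,
        6.52448017e-04,  4.56323941e-04, -1.81305387e-05]), 'joint_torque': array([-6.43753697e-05, -4.91278303e+01, -4.03972026e-01, -3.12526309e+01,
       -6.38717436e-02,  4.38043533e-02,  1.79892613e-04]), 'position': array([0.29291967, 0.5796976 , 0.2434663 ]), 'tool_rot': array([-7.27946940e-01, -3.05580230e+00,  2.90289035e-03]), 'ft_force': array([-0.23509582,  0.08856995,  0.73284034]), 'torque': array([-0.01171816,  0.04805092, -0.00686893]), 'grip_width': 1.0001650842116443}
```

View pics/top1.png

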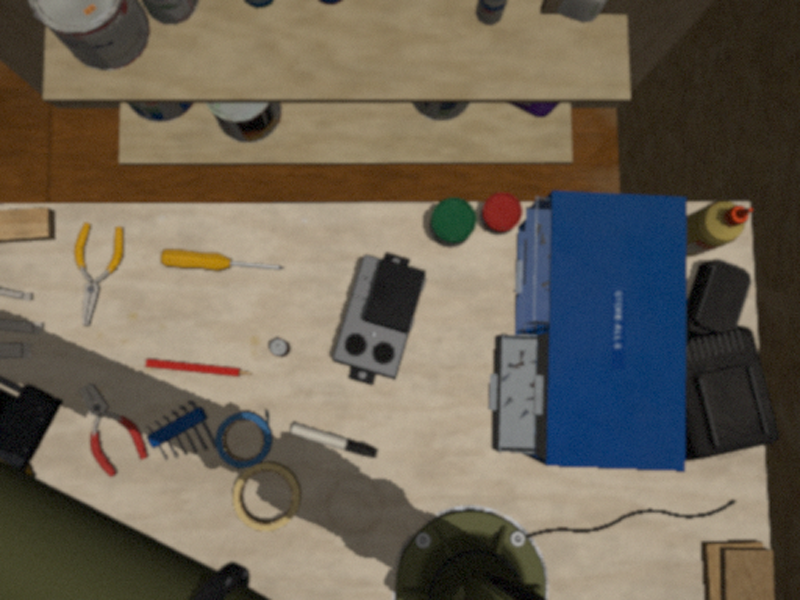

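View pics/scene1.png

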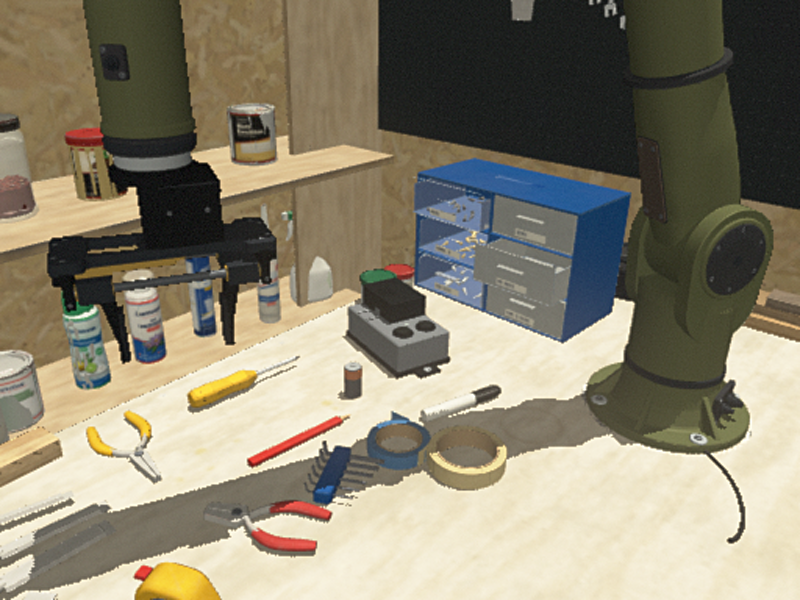

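The top view shows the screwdriver at about (163-283, 258-268), blade pointing right (-y). The switch is at (335-425, 255-380), with its black cover at the far end. The fresh cell is at (278,347) and the pencil at (145-250, 367). The scene view agrees.

Run:
```python
from h import *
a=np.load('top1.npy',allow_pickle=True).item(); im=a['image']; hsv=cv2.cvtColor(im,cv2.COLOR_RGB2HSV)
def comps(m,roi,amin=20):
    x0,y0,x1,y1=roi; mm=np.zeros_like(m);mm[y0:y1,x0:x1]=m[y0:y1,x0:x1]
    n,l,st,c=cv2.connectedComponentsWithStats(mm.astype(np.uint8))
    out=[]
    for i in range(1,n):
        if st[i,4]>=amin:
            p=np.argwhere(l==i)[:,::-1].astype(np.float32); out.append((st[i,4],cv2.minAreaRect(p),p))
    return out
y=(hsv[...,0]>15)&(hsv[...,0]<35)&(hsv[...,1]>150)&(hsv[...,2]>90)
for A,r,p in comps(y,(95,150,160,185)):
    print('handle',A,r); 
    bx=cv2.boxPoints(r); 
    for q in bx: print('   ',onz(a,q,0.0155).round(4))
dark=(hsv[...,2]<60)
for A,r,p in comps(dark,(205,150,280,250)):
    print('dark',A,np.round(r[0],1),r[1],r[2],[onz(a,q,0.09).round(4).tolist() for q in cv2.boxPoints(r)], 'ctr z56/5',onz(a,r[0],.056).round(4),onz(a,r[0],.005).round(4))
big=lambda x0,y0,x1,y1,k: cv2.resize(im[y0:y1,x0:x1,::-1],None,fx=k,fy=k,interpolation=cv2.INTER_NEAREST)
A=big(205,155,280,250,6);B=big(95,150,190,185,6)
H=max(A.shape[0],0);c=np.zeros((600,800,3),np.uint8);c[:A.shape[0]-0,:A.shape[1]]=A[:600]
b=big(98,150,190,180,3);c[:b.shape[0],460:460+b.shape[1]]=b
s=np.load('scene1.npy',allow_pickle=True).item()['image'][165:245,215:295,::-1]
s=cv2.resize(s,None,fx=4,fy=4,interpolation=cv2.INTER_NEAREST);c[120:440,460:780]=s
cv2.imwrite('pics/crop1.png',c)
```

```text
handle 417 ((124.5931167602539, 165.8827667236328), (43.34974670410156, 10.297639846801758), 4.763641834259033)
    [0.481  0.4602 0.0155]
    [0.5054 0.4587 0.0155]
    [0.4962 0.3572 0.0155]
    [0.4718 0.3589 0.0155]
dark 1289 [251.7 187. ] (30.81256103515625, 45.03374481201172) 16.389541625976562 [[0.39, 0.1583, 0.09], [0.486, 0.1296, 0.09], [0.466, 0.0641, 0.09], [0.3704, 0.0935, 0.09]] ctr z56/5 [0.4317 0.1105 0.056 ] [0.4375 0.109  0.005 ]
dark 136 [227. 220.] (12.0, 12.0) 90.0 [[0.3687, 0.1794, 0.09], [0.3685, 0.1532, 0.09], [0.3422, 0.1533, 0.09], [0.3425, 0.1795, 0.09]] ctr z56/5 [0.357  0.1672 0.056 ] [0.3592 0.1684 0.005 ]
dark 134 [244.8 225.3] (12.727920532226562, 12.020814895629883) 45.0 [[0.3444, 0.1468, 0.09], [0.3628, 0.128, 0.09], [0.3429, 0.1084, 0.09], [0.3245, 0.1272, 0.09]] ctr z56/5 [0.3448 0.1272 0.056 ] [0.3464 0.1265 0.005 ]
dark 80 [231.1 239.4] (14.846308708190918, 7.37526273727417) 16.699243545532227 [[0.3103, 0.1754, 0.09], [0.3256, 0.1707, 0.09], [0.316, 0.1397, 0.09], [0.3007, 0.1445, 0.09]] ctr z56/5 [0.3133 0.1581 0.056 ] [0.3135 0.1589 0.005 ]
```

View pics/crop1.png

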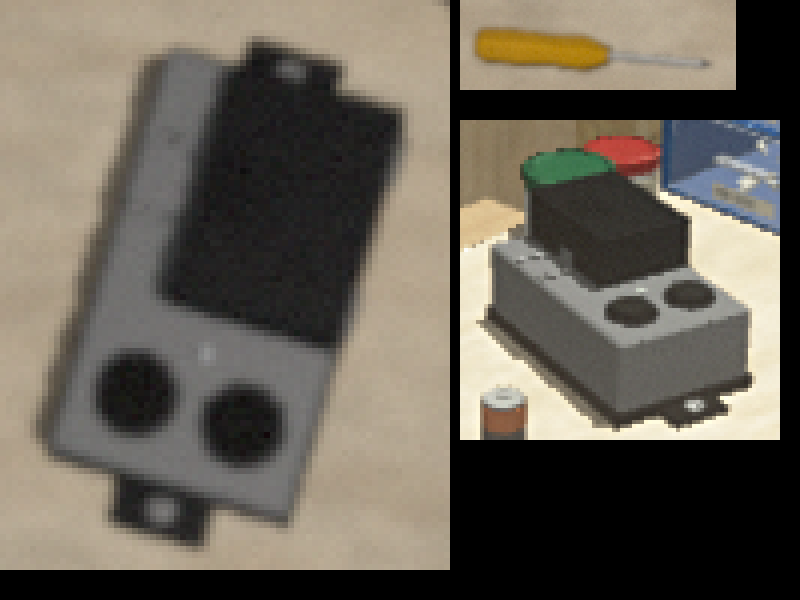

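Run:
```python
from h import *
a=np.load('top1.npy',allow_pickle=True).item(); sc=np.load('scene1.npy',allow_pickle=True).item()
u=lambda x,y:(x/6-.5+205,y/6-.5+155)
P={'FL':(u(168,50),(50,61)),'NL':(u(50,455),(-112,61)),'NR':(u(290,523),(-112,-35)),
   }
src=np.array([np.array(v[1])/1000 for v in P.values()]);dst=np.array([onz(a,v[0],.056)[:2] for v in P.values()])
# add rear top cover corners
src=np.vstack([src,[[.046,-.033]]]);dst=np.vstack([dst,onz(a,u(403,106),.090)[:2]])
cs,cd=src.mean(0),dst.mean(0);U,S,V=np.linalg.svd((src-cs).T@(dst-cd));Rm=(U@V).T
th=np.arctan2(Rm[1,0],Rm[0,0]);t=cd-Rm@cs
print('switch',t,th,np.degrees(th));print('res',((src@Rm.T+t-dst)*1000).round(1).tolist())
e1,e2=onz(a,u(292,68),.004),onz(a,u(160,510),.004);print('ears',e1,e2,np.arctan2(e1[1]-e2[1],e1[0]-e2[0]), 'ear in sw',Rm.T@(e1[:2]-t),Rm.T@(e2[:2]-t))
# scene check
W=lambda x,y,z:np.r_[Rm@[x,y]+t,z]
def sz(p): q=proj(sc,p); return ((q[0]-215+.5)*4+460,(q[1]-165+.5)*4+120)
for n,p in dict(NLdeck=(-.112,.061,.056),NRdeck=(-.112,-.035,.056),FLdeck=(.05,.061,.056),covNF=(-.046,.033,.09),covNR=(-.046,-.033,.09),covFF=(.046,.033,.09),notch=(0,.033,.061)).items(): print(n,np.round(sz(W(*p)),0), W(*p).round(4))
# screwdriver tip
v=lambda x,y:((x-460)/3-.5+98,y/3-.5+150)
h1=onz(a,v(475,43),.0155);h2=onz(a,v(607,52),.0155);tip=onz(a,v(710,64),.0155);print('sd',h1,h2,tip,np.linalg.norm(tip-h1))
```

```text
switch [0.42445589 0.11044242] -0.28171003440649134 -16.140796017977163
res [[1.8, 1.2], [-0.2, 1.0], [-0.5, -1.3], [-1.1, -0.9]]
ears [0.48862381 0.1049761  0.004     ] [0.31320969 0.15882558 0.004     ] -0.29785252675132196 ear in sw [0.06315814 0.01258775] [-0.1203115   0.01554967]
NLdeck [622. 347.] [0.3338 0.2002 0.056 ]
NRdeck [754. 307.] [0.3071 0.108  0.056 ]
FLdeck [486. 244.] [0.4894 0.1551 0.056 ]
covNF [603. 242.] [0.3894 0.1549 0.09  ]
covNR [691. 219.] [0.3711 0.0915 0.09  ]
covFF [526. 190.] [0.4778 0.1294 0.09  ]
notch [563. 256.] [0.4336 0.1421 0.061 ]
sd [0.49379893 0.4605948  0.0155    ] [0.48599936 0.35735617 0.0155    ] [0.47593261 0.27652805 0.0155    ] 0.18493179996015366
```

Deck corners, cover and ears agree within about 2 mm, and the yaw is about -16.7°. The screwdriver measures 185 mm against 184 mm given. The gripper body is wide, so I'll check the shelf clearance and plan the approach.

```bash
cat >> h.py <<'E'
from scipy.linalg import logm, expm
TH=np.radians(-16.7); YS=np.array([-np.sin(TH),np.cos(TH),0]); XS=np.array([np.cos(TH),np.sin(TH),0]); O=np.array([.4245,.1105,0])
def down(yang,pitch=0):
    y=np.array([np.cos(yang),np.sin(yang),0]);z=np.array([0,0,-1.]);m=np.c_[np.cross(y,z),y,z]
    return m@R.from_rotvec([0,pitch,0]).as_matrix()
def H(p,m): T=np.eye(4);T[:3,:3]=m;T[:3,3]=p;return T
def plan(p,m,N=None,frm=None):
    s=ctrl.get_state()
    A=H(s['position'],R.from_rotvec(s['tool_rot']).as_matrix()) if frm is None else frm
    D=np.linalg.inv(A)@H(np.array(p),m); ang=np.degrees(R.from_matrix(D[:3,:3]).magnitude())
    if N is None: N=int(np.ceil(max(np.linalg.norm(D[:3,3])/.024,ang/3.4,1)))
    L=np.real(logm(D))/N;E=expm(L)
    print('N',N,'lin',(E[:3,3]/.03).round(3),'turn',(R.from_matrix(E[:3,:3]).as_rotvec()/np.radians(4)).round(3),'dist',np.linalg.norm(D[:3,3]).round(4),'ang',ang.round(2))
    return H(np.array(p),m)
def show():
    s=ctrl.get_state();m=R.from_rotvec(s['tool_rot']).as_matrix()
    print('t',s['time'],'p',s['position'].round(4),'yang',np.degrees(np.arctan2(m[1,1],m[0,1])).round(2),'z',m[:,2].round(3),'F',s['ft_force'].round(1),'w',round(s['grip_width']*87,1),'q',s['joint_positions'].round(2))
E
python3 - <<'E'
from h import *
a=np.load('top1.npy',allow_pickle=True).item(); sc=np.load('scene1.npy',allow_pickle=True).item()
def tri(u,v):
    o1,d1=ray(a,np.array(u)/1.5625-.2);o2,d2=ray(sc,np.array(v)/1.5625-.2)
    k=np.linalg.lstsq(np.c_[d1,-d2],o2-o1,rcond=None)[0];p,q=o1+d1*k[0],o2+d2*k[1];print((p+q)/2,np.linalg.norm(p-q))
tri((631,99),(393,157))
print('bench back',onz(a,(160,128),0),onz(a,(160,104),0),'cell',onz(a,(178,222),.05))
T=plan([.488,.405,.15],down(np.radians(-5.5)),20)
plan([.488,.405,.025],down(np.radians(-5.5)),None,T)
E
```

```text
[ 0.67052224 -0.18527972  0.21831904] 0.023660204574330282
bench back [0.58303548 0.32898036 0.        ] [0.64241303 0.3294936  0.        ] cell [0.35375027 0.27828634 0.05      ]
N 20 lin [-0.442  0.14   0.156] turn [-0.001  0.001  0.859] dist 0.2781 ang 68.7
N 6 lin [0.    0.    0.694] turn [0. 0. 0.] dist 0.125 ang 0.0
```

move_arm(deltas=[{"linear":[-0.44,0.14,0.156],"turn":[0,0,0.86],"claw":0},{"linear":[-0.44,0.14,0.156],"turn":[0,0,0.86],"claw":0},{"linear":[-0.44,0.14,0.156],"turn":[0,0,0.86],"claw":0},{"linear":[-0.44,0.14,0.156],"turn":[0,0,0.86],"claw":0},{"linear":[-0.44,0.14,0.156],"turn":[0,0,0.86],"claw":0},{"linear":[-0.44,0.14,0.156],"turn":[0,0,0.86],"claw":0},{"linear":[-0.44,0.14,0.156],"turn":[0,0,0.86],"claw":0},{"linear":[-0.44,0.14,0.156],"turn":[0,0,0.86],"claw":0},{"linear":[-0.44,0.14,0.156],"turn":[0,0,0.86],"claw":0},{"linear":[-0.44,0.14,0.156],"turn":[0,0,0.86],"claw":0},{"linear":[-0.44,0.14,0.156],"turn":[0,0,0.86],"claw":0},{"linear":[-0.44,0.14,0.156],"turn":[0,0,0.86],"claw":0},{"linear":[-0.44,0.14,0.156],"turn":[0,0,0.86],"claw":0},{"linear":[-0.44,0.14,0.156],"turn":[0,0,0.86],"claw":0},{"linear":[-0.44,0.14,0.156],"turn":[0,0,0.86],"claw":0},{"linear":[-0.44,0.14,0.156],"turn":[0,0,0.86],"claw":0},{"linear":[-0.44,0.14,0.156],"turn":[0,0,0.86],"claw":0},{"linear":[-0.44,0.14,0.156],"turn":[0,0,0.86],"claw":0},{"linear":[-0.44,0.14,0.156],"turn":[0,0,0.86],"claw":0},{"linear":[-0.44,0.14,0.156],"turn":[0,0,0.86],"claw":0}], grip_force=50)

```text
time: 1.77
position: [0.4874, 0.4054, 0.1502]
tool_rot: [2.331, 2.107, -0.001]
ft_force: [0.4, 0.1, 1.0]
grip_width: 1.0
```

```bash
cat >> h.py <<'E'
def wrist(fn,x0=0,y0=0,x1=512,y1=384,k=1.5):
    d,s=grab('wrist'); cv2.imwrite('pics/'+fn,cv2.resize(d['image'][y0:y1,x0:x1,::-1],None,fx=k,fy=k,interpolation=cv2.INTER_CUBIC))
    np.save('w.npy',(d,s),allow_pickle=True); return d,s
def wpt(d,s,uv,z):
    K=np.array(d['K']);T=np.array(d['tool_from_camera'])
    x=(uv[0]-K[0,2])/K[0,0];y=(uv[1]-K[1,2])/K[1,1];r=np.hypot(x,y)+1e-12
    v=np.array([x/r*np.sin(r),y/r*np.sin(r),np.cos(r)])
    m=R.from_rotvec(s['tool_rot']).as_matrix();o=m@T[:3,3]+s['position'];v=m@T[:3,:3]@v
    return o+v*(z-o[2])/v[2]
def wproj(d,s,p):
    K=np.array(d['K']);T=np.array(d['tool_from_camera']);m=R.from_rotvec(s['tool_rot']).as_matrix()
    c=T[:3,:3].T@(m.T@(np.array(p)-s['position'])-T[:3,3]);r=np.hypot(c[0],c[1]);t=np.arctan2(r,c[2])
    return np.array([K[0,2]+K[0,0]*t*c[0]/r,K[1,2]+K[1,1]*t*c[1]/r])
E
python3 - <<'E'
from h import *
show()
d,s=wrist('w1.png')
print(np.round(d['K'],1).tolist(),np.round(d['tool_from_camera'],3).tolist())
hsv=cv2.cvtColor(d['image'],cv2.COLOR_RGB2HSV);y=((hsv[...,0]>15)&(hsv[...,0]<35)&(hsv[...,1]>150)&(hsv[...,2]>90)).astype(np.uint8)
n,l,st,c=cv2.connectedComponentsWithStats(y)
for i in range(1,n):
    if st[i,4]>80:
        q=np.argwhere(l==i)[:,::-1]; P=np.array([wpt(d,s,p,.0155)[:2] for p in q]); r=cv2.minAreaRect(P.astype(np.float32)*1000); print(st[i],r)
E
```

```text
t 1.7667 p [0.4874 0.4054 0.1502] yang -5.78 z [-0.001 -0.001 -1.   ] F [0.4 0.1 1. ] w 87.0 q [-0.91  0.35  0.22  1.62 -0.08  1.19 -0.78]
[[297.3, 0.0, 259.5], [0.0, 297.3, 190.7], [0.0, 0.0, 1.0]] [[0.001, -0.955, -0.298, 0.081], [1.0, 0.0, 0.001, -0.0], [-0.001, -0.298, 0.955, -0.141], [0.0, 0.0, 0.0, 1.0]]
[229   0  76  14 722] ((511.0865173339844, 576.5361328125), (13.189983367919922, 68.96051788330078), 85.74188232421875)
[ 335    0   51  192 2061] ((600.4807739257812, 486.7421569824219), (190.9254608154297, 52.091556549072266), 89.54399871826172)
[ 226   44   78   23 1034] ((503.96197509765625, 526.6426391601562), (19.317773818969727, 70.41682434082031), 78.63843536376953)
[ 245  132   29  105 2681] ((486.75262451171875, 404.88043212890625), (105.65999603271484, 26.72627830505371), 84.23334503173828)
[349 188  16  21  92] ((581.0509643554688, 384.08795166015625), (23.588090896606445, 13.316534042358398), 52.40550994873047)
[348 205  16  36 235] ((583.3236694335938, 355.43359375), (16.863018035888672, 40.976600646972656), 1.7751634120941162)
```

View pics/w1.png

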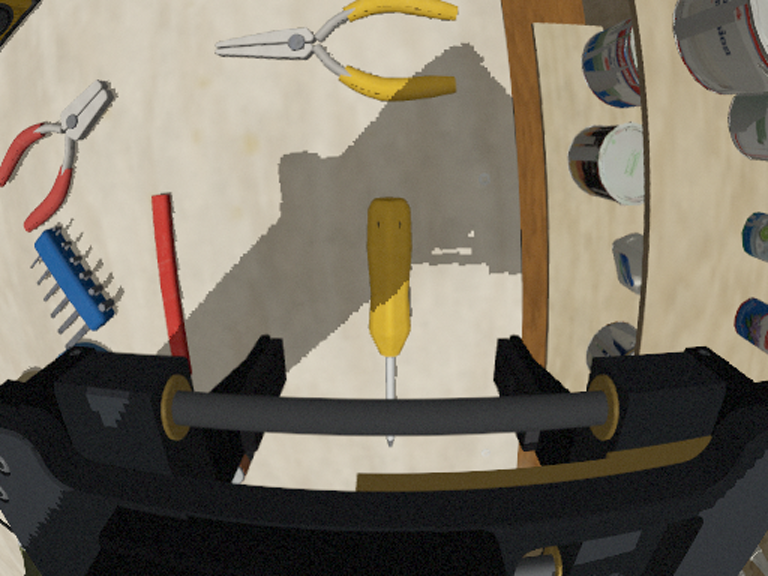

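The wrist view shows the handle centred and aligned between the fingers at (390,275), with the blade tip at about (390,445). I'll descend and grip.

move_arm(deltas=[{"linear":[0,0,0.7],"turn":[0,0,0],"claw":0},{"linear":[0,0,0.7],"turn":[0,0,0],"claw":0},{"linear":[0,0,0.7],"turn":[0,0,0],"claw":0},{"linear":[0,0,0.7],"turn":[0,0,0],"claw":0},{"linear":[0,0,0.7],"turn":[0,0,0],"claw":0},{"linear":[0,0,0.67],"turn":[0,0,0],"claw":0},{"linear":[0,0,0],"turn":[0,0,0],"claw":1},{"linear":[0,0,0],"turn":[0,0,0],"claw":1},{"linear":[0,0,0],"turn":[0,0,0],"claw":1},{"linear":[0,0,0],"turn":[0,0,0],"claw":1},{"linear":[0,0,0],"turn":[0,0,0],"claw":1},{"linear":[0,0,0],"turn":[0,0,0],"claw":1},{"linear":[0,0,0],"turn":[0,0,0],"claw":1},{"linear":[0,0,0],"turn":[0,0,0],"claw":1}], grip_force=50)

```text
time: 2.98
position: [0.4874, 0.4063, 0.0261]
tool_rot: [-2.327, -2.11, -0.0]
ft_force: [-0.3, -0.2, 0.7]
grip_width: 0.472
```

Run:
```python
from h import *
d,s=np.load('w.npy',allow_pickle=True)
for uv in ((390,445),(390,355),(390,199)): print(wpt(d,s,np.array(uv)/1.5-.17,.0155))
show()
```

```text
[0.47444879 0.27426306 0.0155    ]
[0.48220223 0.35167183 0.0155    ]
[0.49276181 0.4568918  0.0155    ]
t 2.9833 p [0.4874 0.4063 0.0261] yang -5.6 z [ 0.  0. -1.] F [-0.3 -0.2  0.7] w 41.0 q [-0.9   0.48  0.2   1.71 -0.11  0.96 -0.75]
```

move_arm(deltas=[{"linear":[0,0,0],"turn":[0,0,0],"claw":1},{"linear":[0,0,0],"turn":[0,0,0],"claw":1},{"linear":[0,0,0],"turn":[0,0,0],"claw":1},{"linear":[0,0,0],"turn":[0,0,0],"claw":1},{"linear":[0,0,0],"turn":[0,0,0],"claw":1},{"linear":[0,0,0],"turn":[0,0,0],"claw":1}])

```text
time: 3.48
position: [0.4875, 0.4063, 0.0259]
tool_rot: [2.327, 2.11, 0.0]
ft_force: [-0.2, -0.3, 1.4]
grip_width: 0.271
```

Run:
```python
from h import *
show()
# approach pose: blade axis at z .075?, tip 40mm in front of notch outer face
# blade axis is 10.5mm below TCP (TCP .026 at axis .0155)
L=.130
def tcp(ytip,zaxis): 
    p=O+YS*(ytip+L); p[2]=zaxis+.0105; return p
s=ctrl.get_state();m=R.from_rotvec(s['tool_rot']).as_matrix()
A=H(s['position']+[0,0,.09],m)
T=plan(tcp(.085,.105),down(TH),8,A)
print(T[:3,3]);T=plan(tcp(.085,.080),down(TH),None,T)
```

```text
t 3.4833 p [0.4875 0.4063 0.0259] yang -5.6 z [ 0.  0. -1.] F [-0.2 -0.3  1.4] w 23.6 q [-0.9   0.48  0.2   1.71 -0.11  0.96 -0.75]
N 8 lin [-0.37   0.063  0.002] turn [ 0.    -0.     0.347] dist 0.0899 ang 11.1
[0.48628251 0.31643184 0.1155    ]
N 2 lin [0.    0.    0.417] turn [0. 0. 0.] dist 0.025 ang 0.0
```

Gripped at 23.6 mm, against a 24 mm handle. I'll lift and bring it round to the switch's axis.

move_arm(deltas=[{"linear":[0,0,-0.5],"turn":[0,0,0],"claw":1},{"linear":[0,0,-1],"turn":[0,0,0],"claw":1},{"linear":[0,0,-1],"turn":[0,0,0],"claw":1},{"linear":[0,0,-0.5],"turn":[0,0,0],"claw":1},{"linear":[-0.37,0.063,0],"turn":[0,0,0.347],"claw":1},{"linear":[-0.37,0.063,0],"turn":[0,0,0.347],"claw":1},{"linear":[-0.37,0.063,0],"turn":[0,0,0.347],"claw":1},{"linear":[-0.37,0.063,0],"turn":[0,0,0.347],"claw":1},{"linear":[-0.37,0.063,0],"turn":[0,0,0.347],"claw":1},{"linear":[-0.37,0.063,0],"turn":[0,0,0.347],"claw":1},{"linear":[-0.37,0.063,0],"turn":[0,0,0.347],"claw":1},{"linear":[-0.37,0.063,0],"turn":[0,0,0.347],"claw":1},{"linear":[0,0,0],"turn":[0,0,0],"claw":1},{"linear":[0,0,0],"turn":[0,0,0],"claw":1}])

```text
time: 4.65
position: [0.4863, 0.3157, 0.1161]
tool_rot: [-2.522, -1.873, -0.001]
ft_force: [0.1, 0.8, -0.4]
grip_width: 0.269
```

Run:
```python
from h import *
show()
a,s=grab('top');b,_=grab('scene');np.save('top2.npy',a,allow_pickle=True);np.save('scene2.npy',b,allow_pickle=True)
A=cv2.resize(a['image'][150:250,170:290,::-1],None,fx=3.9,fy=3.9,interpolation=cv2.INTER_CUBIC)
B=cv2.resize(b['image'][150:250,170:290,::-1],None,fx=3.33,fy=3.33,interpolation=cv2.INTER_CUBIC)
print(A.shape,B.shape)
c=np.zeros((600,800,3),np.uint8);c[:390,:400]=A[:,:400]
c[:333,400:800]=B[:333,:400];
cv2.imwrite('pics/c2.png',c)
```

```text
t 4.65 p [0.4863 0.3157 0.1161] yang -16.78 z [ 0.     0.001 -1.   ] F [ 0.1  0.8 -0.4] w 23.4 q [-0.86  0.27  0.28  1.79 -0.08  1.09 -0.85]
(390, 468, 3) (333, 400, 3)
```

View pics/c2.png

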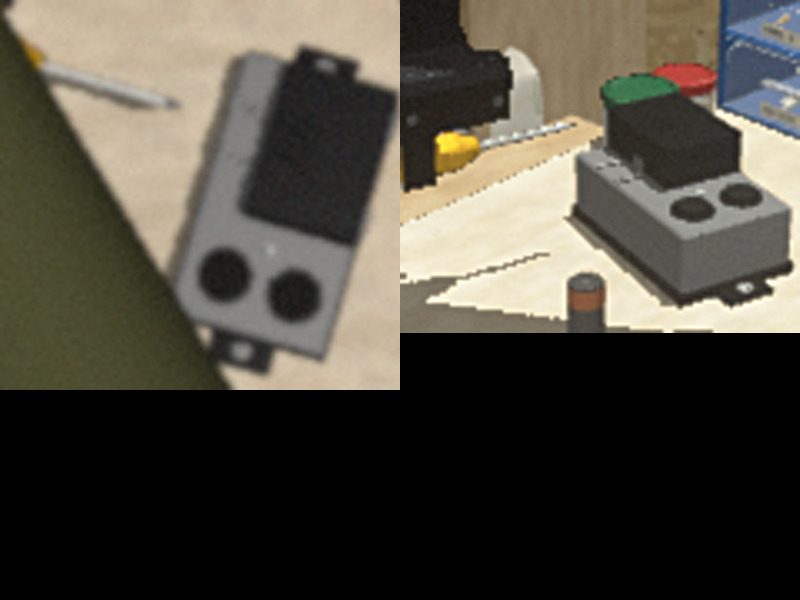

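Blade tip seen at (178,104) in the top crop and (575,124) in the scene crop. The rib marks are at about (250,107) and (237,158), with the notch at (638,155) in the scene crop.

Run:
```python
from h import *
a=np.load('top2.npy',allow_pickle=True).item(); sc=np.load('scene2.npy',allow_pickle=True).item()
ua=lambda x,y:(x/3.9-.37+170,y/3.9-.37+150); us=lambda x,y:((x-400)/3.33-.35+170,y/3.33-.35+150)
SW=lambda p:np.r_[XS@(p-O),YS@(p-O),p[2]]*1000
def tri(u,v):
    o1,d1=ray(a,u);o2,d2=ray(sc,v)
    k=np.linalg.lstsq(np.c_[d1,-d2],o2-o1,rcond=None)[0];p,q=o1+d1*k[0],o2+d2*k[1];print('tri sw',SW((p+q)/2).round(1),'gap',np.linalg.norm(p-q)); 
tri(ua(179,105),us(575,124))
for p in ((250,107),(237,158)): print('rib',SW(onz(a,ua(*p),.0585)).round(1))
# blade line direction in top at z .105
for z in (.1055,): print('blade',[SW(onz(a,ua(*p),z)).round(1) for p in ((179,105),(110,88),(50,70))])
o,v=ray(sc,us(638,155)); n=YS; k=(0.033+YS@O-YS@o)/(YS@v); print('notch scene',SW(o+v*k).round(1))
s=ctrl.get_state();print('tcp sw',SW(s['position']).round(1))
```

```text
tri sw [  1.1  83.8 104.7] gap 3.9272558395814355e-05
rib [17.  47.7 58.5]
rib [-13.9  46.5  58.5]
blade [array([  1. ,  83.8, 105.5]), array([ -0.6, 123.4, 105.5]), array([ -0.3, 158.4, 105.5])]
notch scene [-4.4 33.  69.5]
tcp sw [ -0.5 215.7 116.1]
```

move_arm(deltas=[{"linear":[0,0,0.5],"turn":[0,0,0],"claw":1},{"linear":[0,0,0.5],"turn":[0,0,0],"claw":1},{"linear":[0,0,0.48],"turn":[0,0,0],"claw":1},{"linear":[-0.4,0,0],"turn":[0,0,0],"claw":1},{"linear":[-0.4,0,0],"turn":[0,0,0],"claw":1},{"linear":[-0.4,0,0],"turn":[0,0,0],"claw":1},{"linear":[-0.3,0,0],"turn":[0,0,0],"claw":1},{"linear":[0,0,0],"turn":[0,0,0],"claw":1},{"linear":[0,0,0],"turn":[0,0,0],"claw":1}])

```text
time: 5.5
position: [0.4738, 0.2728, 0.0725]
tool_rot: [-2.522, -1.873, -0.003]
ft_force: [0.2, 0.0, -1.4]
grip_width: 0.268
```

Run:
```python
from h import *
show()
SW=lambda p:np.r_[XS@(p-O),YS@(p-O),p[2]]*1000
print(SW(ctrl.get_state()['position']).round(1))
b,_=grab('scene');a,_=grab('top')
B=cv2.resize(b['image'][160:235,190:290,::-1],None,fx=6,fy=6,interpolation=cv2.INTER_CUBIC)
A=cv2.resize(a['image'][160:210,220:253,::-1],None,fx=6,fy=6,interpolation=cv2.INTER_CUBIC)
c=np.zeros((450,800,3),np.uint8);c[:450,:600]=B;c[:300,600:798]=A;cv2.imwrite('pics/c3.png',c)
```

```text
t 5.5 p [0.4738 0.2728 0.0725] yang -16.79 z [ 0.001  0.002 -1.   ] F [ 0.2  0.  -1.4] w 23.4 q [-0.83  0.26  0.29  1.91 -0.09  0.98 -0.79]
[  0.5 169.6  72.5]
```

View pics/c3.png

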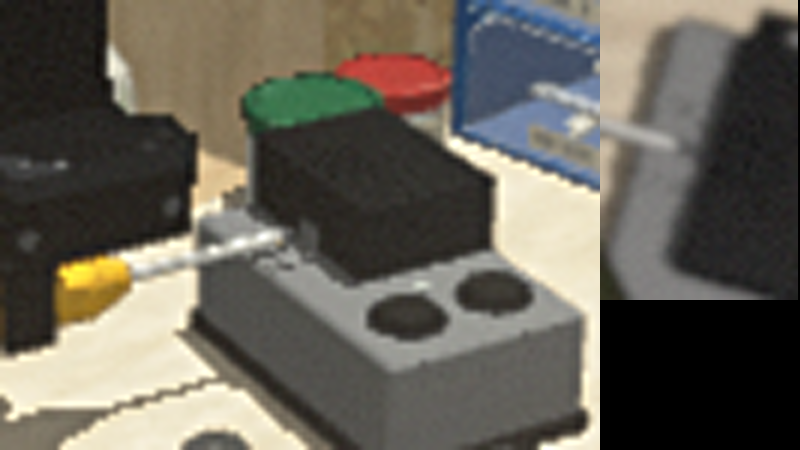

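Run:
```python
from h import *
a=np.load('top2.npy',allow_pickle=True).item(); sc=np.load('scene2.npy',allow_pickle=True).item()
def P(x,y,z): return O+XS*x/1e3+YS*y/1e3+[0,0,z/1e3]
for n,p in dict(tip=(2.1,37.7,61.1),tipc=(0,37.7,61),n1=(-9,33,56),n2=(9,33,56),n3=(-9,33,66),n4=(9,33,66),cNF=(-46,33,56),cNFt=(-46,33,90),cFFt=(46,33,90),cNRt=(-46,-33,90),dFL=(50,61,56),dNL=(-112,61,56),dNR=(-112,-35,56)).items():
    q=proj(sc,P(*p));t=proj(a,P(*p));print(n,((q-[190,160]+.5)*6).round(0),((t-[220,160]+.5)*6+[600,0]).round(0))
```

```text
tip [292. 235.] [700. 149.]
tipc [295. 237.] [698. 155.]
n1 [315. 253.] [703. 182.]
n2 [293. 237.] [717. 137.]
n3 [315. 232.] [703. 179.]
n4 [294. 216.] [717. 134.]
cNF [361. 287.] [676. 276.]
cNFt [362. 213.] [675. 269.]
cFFt [250. 134.] [745.  30.]
cNRt [496. 178.] [848. 319.]
dFL [190. 216.] [676.  14.]
dNL [390. 370.] [555. 423.]
dNR [590. 312.] [800. 494.]
```

Run:
```python
from h import *
sc=np.load('scene2.npy',allow_pickle=True).item();a=np.load('top2.npy',allow_pickle=True).item()
b,_=grab('scene');t,_=grab('top')
g=lambda i:i['image'].sum(2)//3
np.set_printoptions(linewidth=200)
print('before x232..249,y190..208');print(g(sc)[190:209,232:250]);print('now');print(g(b)[190:209,232:250])
print('top now x228.., y178..');print(g(t)[176:196,226:244]);print('top before');print(g(a)[176:196,226:244])
```

```text
before x232..249,y190..208
[[ 67  42  33  41  44  38  36  41  40  43  42  43  48  50  51  46  46  50]
 [ 71  42  41  42  42  42  48  44  40  35  44  40  44  49  47  52  48  47]
 [ 65  43  38  38  42  42  42  40  44  42  43  43  41  42  46  46  48  50]
 [ 70  43  44  39  45  42  42  41  42  46  40  41  41  36  41  43  53  52]
 [ 63  53  41  42  40  40  40  43  43  44  42  44  43  41  38  39  39  47]
 [ 74  72  60  43  38  42  42  43  44  40  45  42  41  44  42  43  40  41]
 [ 96  87  74  65  48  42  41  44  57  50  42  38  42  41  43  37  46  40]
 [153 155 111  89  59  50  44  42  74  67  58  45  42  45  39  45  43  43]
 [145 152 185 166 103  77  58  52  79  81  78  44  41  42  42  47  42  45]
 [116  93  98 146  99  88  74  70  76  78  77  50  42  40  43  42  44  41]
 [150 148 149 155 151 151 102  73  73  77  77  45  43  39  41  42  46  47]
 [154 153 152 151 153 157 151  99  75  84  79  50  42  39  45  43  46  47]
 [152 154 155 151 150 156 157 151  98 107  87  69  51  44  45  45  44  45]
 [135 149 149 151 121 147 157 160 113  91  83  77  74  56  45  40  44  45]
 [105 128 120 137 112  
[... 4118 characters left out ...]
 40  35  38  32  35  31]
 [104 119 130 127 126 130 130 129 126 105  71  48  36  35  34  33  34  38]
 [106 123 131 129 128 129 130 126 121 101  68  47  39  33  30  36  33  31]
 [117 125 123 121 127 125 125 123 112  85  56  42  34  37  29  32  29  35]
 [119 124 122 121 126 123 119 112  90  70  49  42  32  34  36  32  27  26]
 [123 126 127 130 126 117 112 102  81  57  47  36  34  38  38  38  35  36]
 [126 128 128 130 125 121 119 101  72  54  40  37  34  38  39  35  37  39]
 [128 129 130 129 129 129 122  99  74  51  38  38  35  42  35  42  43  37]
 [130 129 129 131 127 125 110  86  59  50  35  35  38  30  38  35  42  36]
 [130 129 129 129 131 120 101  77  56  43  35  36  37  40  37  41  43  38]]
```

The notch's right edge and floor in the scene are within 0.5 px of prediction, and the blade is about 1.5 mm off centre to the far side. I'll nudge it and insert part of the way.

move_arm(deltas=[{"linear":[0,-0.05,0.015],"turn":[0,0,0],"claw":1},{"linear":[-0.11,0,0],"turn":[0,0,0],"claw":1},{"linear":[-0.11,0,0],"turn":[0,0,0],"claw":1},{"linear":[-0.05,0,0],"turn":[0,0,0],"claw":1},{"linear":[0,0,0],"turn":[0,0,0],"claw":1},{"linear":[0,0,0],"turn":[0,0,0],"claw":1}])

```text
time: 6.2
position: [0.4695, 0.2657, 0.071]
tool_rot: [-2.521, -1.875, -0.0]
ft_force: [0.1, -0.6, 0.0]
grip_width: 0.274
```

```bash
cat >> h.py <<'E'
def sw(p): return np.r_[XS@(p-O),YS@(p-O),p[2]]*1000
E
python3 -c "
from h import *
show();print(sw(ctrl.get_state()['position']).round(1))"
```

```text
t 6.2 p [0.4695 0.2657 0.071 ] yang -16.73 z [ 0.  0. -1.] F [ 0.1 -0.6  0. ] w 23.8 q [-0.82  0.25  0.29  1.93 -0.08  0.98 -0.79]
[ -1.5 161.6  71. ]
```

No contact force, and the tip is past the wall face. I'll go on to about 9 mm inside.

move_arm(deltas=[{"linear":[-0.1,0,0],"turn":[0,0,0],"claw":1},{"linear":[-0.09,0,0],"turn":[0,0,0],"claw":1},{"linear":[0,0,0],"turn":[0,0,0],"claw":1},{"linear":[0,0,0],"turn":[0,0,0],"claw":1}])

```text
time: 6.53
position: [0.4678, 0.2602, 0.071]
tool_rot: [-2.521, -1.875, -0.0]
ft_force: [-0.6, 0.3, -0.9]
grip_width: 0.27
```

Run:
```python
from h import *
show();s=ctrl.get_state();p=s['position'];print(sw(p).round(1))
# lever about pry edge (61, 56 + 0): blade axis point 61,z 60; lower 1mm onto the edge first
A=H(p,R.from_rotvec(s['tool_rot']).as_matrix());A0=A.copy()
piv=O+YS*.061+[0,0,.056]; 
for ph in (.15,.30):
    Q=R.from_rotvec(-XS*ph).as_matrix(); pn=piv+Q@(p-[0,0,.001]-piv); print(sw(pn).round(1)); T=plan(pn,Q@A0[:3,:3],6 if ph<.2 else 6,A);A=T
```

```text
t 6.5333 p [0.4678 0.2602 0.071 ] yang -16.73 z [ 0.  0. -1.] F [-0.6  0.3 -0.9] w 23.5 q [-0.82  0.24  0.29  1.94 -0.08  0.98 -0.78]
[ -1.5 155.8  71. ]
[ -1.5 156.9  55.7]
N 6 lin [ 0.011 -0.     0.085] turn [-0.    -0.358 -0.   ] dist 0.0154 ang 8.59
[ -1.5 155.7  41.4]
N 6 lin [ 0.011 -0.     0.079] turn [-0.    -0.358 -0.   ] dist 0.0144 ang 8.59
```

move_arm(deltas=[{"linear":[0.011,0,0.085],"turn":[0,-0.36,0],"claw":1},{"linear":[0.011,0,0.085],"turn":[0,-0.36,0],"claw":1},{"linear":[0.011,0,0.085],"turn":[0,-0.36,0],"claw":1},{"linear":[0.011,0,0.085],"turn":[0,-0.36,0],"claw":1},{"linear":[0.011,0,0.085],"turn":[0,-0.36,0],"claw":1},{"linear":[0.011,0,0.085],"turn":[0,-0.36,0],"claw":1}], grip_force=60)

```text
time: 7.03
position: [0.468, 0.2618, 0.0551]
tool_rot: [2.442, 1.818, -0.188]
ft_force: [0.9, -0.2, -0.7]
grip_width: 0.278
```

Run:
```python
from h import *
show();s=ctrl.get_state();p=s['position'];print(sw(p).round(1),s['torque'].round(2))
```

```text
t 7.0333 p [0.468  0.2618 0.0551] yang -16.67 z [-0.044 -0.147 -0.988] F [ 0.9 -0.2 -0.7] w 24.2 q [-0.87  0.34  0.29  1.85 -0.    1.08 -0.88]
[ -1.8 157.4  55.1] [0.11 0.02 0.02]
```

move_arm(deltas=[{"linear":[0.011,0,0.08],"turn":[0,-0.36,0],"claw":1},{"linear":[0.011,0,0.08],"turn":[0,-0.36,0],"claw":1},{"linear":[0.011,0,0.08],"turn":[0,-0.36,0],"claw":1},{"linear":[0,0,0],"turn":[0,0,0],"claw":1}])

```text
time: 7.37
position: [0.4676, 0.2621, 0.0474]
tool_rot: [2.4, 1.789, -0.276]
ft_force: [-0.3, 0.7, -1.2]
grip_width: 0.269
```

Run:
```python
from h import *
show();s=ctrl.get_state();p=s['position'];print(sw(p).round(1),s['torque'].round(2))
```

```text
t 7.3667 p [0.4676 0.2621 0.0474] yang -16.61 z [-0.065 -0.217 -0.974] F [-0.3  0.7 -1.2] w 23.4 q [-0.9   0.4   0.3   1.81  0.03  1.13 -0.92]
[ -2.3 157.6  47.4] [ 0.25 -0.03  0.02]
```

Run:
```python
from h import *
b,_=grab('scene')
cv2.imwrite('pics/c4.png',cv2.resize(b['image'][150:250,170:290,::-1],None,fx=5,fy=5,interpolation=cv2.INTER_CUBIC))
```

```text
(no output)
```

View pics/c4.png

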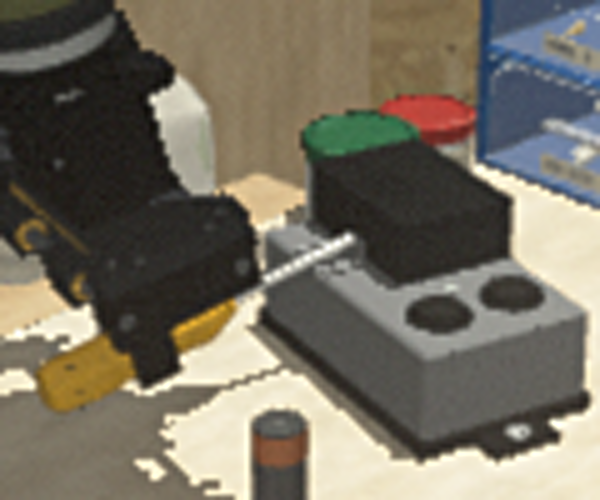

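The cover is still shut, with the blade in the notch and bearing (0.25 N m couple, about 7 N at the tip). I'll go on a little.

move_arm(deltas=[{"linear":[0.011,0,0.1],"turn":[0,-0.36,0],"claw":1},{"linear":[0.011,0,0.1],"turn":[0,-0.36,0],"claw":1},{"linear":[0,0,0],"turn":[0,0,0],"claw":1},{"linear":[0,0,0],"turn":[0,0,0],"claw":1},{"linear":[0,0,0],"turn":[0,0,0],"claw":1}])

```text
time: 7.83
position: [0.4678, 0.2607, 0.0425]
tool_rot: [2.374, 1.766, -0.33]
ft_force: [-0.4, 1.8, -1.4]
grip_width: 0.266
```

Run:
```python
from h import *
show();s=ctrl.get_state();p=s['position'];print(sw(p).round(1),s['torque'].round(2))
a=np.load('scene2.npy',allow_pickle=True).item();b,_=grab('scene')
g=lambda i:i['image'][165:210,225:285].astype(int).sum(2)/3
print('changed frac',(abs(g(a)-g(b))>30).mean())
```

```text
t 7.8333 p [0.4678 0.2607 0.0425] yang -16.71 z [-0.078 -0.261 -0.962] F [-0.4  1.8 -1.4] w 23.1 q [-0.91  0.43  0.3   1.79  0.05  1.16 -0.94]
[ -1.7 156.3  42.5] [ 0.37  0.02 -0.04]
changed frac 0.01888888888888889
```

move_arm(deltas=[{"linear":[0.01,0,0.06],"turn":[0,-0.1,0],"claw":1},{"linear":[0.01,0,0.06],"turn":[0,-0.1,0],"claw":1},{"linear":[0,0,0],"turn":[0,0,0],"claw":1},{"linear":[0,0,0],"turn":[0,0,0],"claw":1}])

```text
time: 8.22
position: [0.4679, 0.26, 0.0397]
tool_rot: [2.365, 1.759, -0.346]
ft_force: [-1.4, -0.1, 5.7]
grip_width: 0.269
```

Run:
```python
from h import *
show();s=ctrl.get_state();p=s['position'];print(sw(p).round(1),s['torque'].round(2))
a=np.load('scene2.npy',allow_pickle=True).item();b,_=grab('scene')
g=lambda i:i['image'][165:210,225:285].astype(int).sum(2)/3
print('changed frac',(abs(g(a)-g(b))>30).mean())
np.save('scene3.npy',b,allow_pickle=True)
c=np.hstack([cv2.resize(q['image'][150:250,y:y+70,::-1],None,fx=5.5,fy=5.5,interpolation=cv2.INTER_CUBIC) for q,y in((b,210),(b,160))])
cv2.imwrite('pics/c5.png',c)
```

```text
t 8.2167 p [0.4679 0.26   0.0397] yang -16.7 z [-0.082 -0.275 -0.958] F [-1.4 -0.1  5.7] w 23.4 q [-0.91  0.44  0.3   1.78  0.05  1.17 -0.94]
[ -1.4 155.7  39.7] [-0.58  0.44 -0.2 ]
changed frac 0.018518518518518517
```

View pics/c5.png

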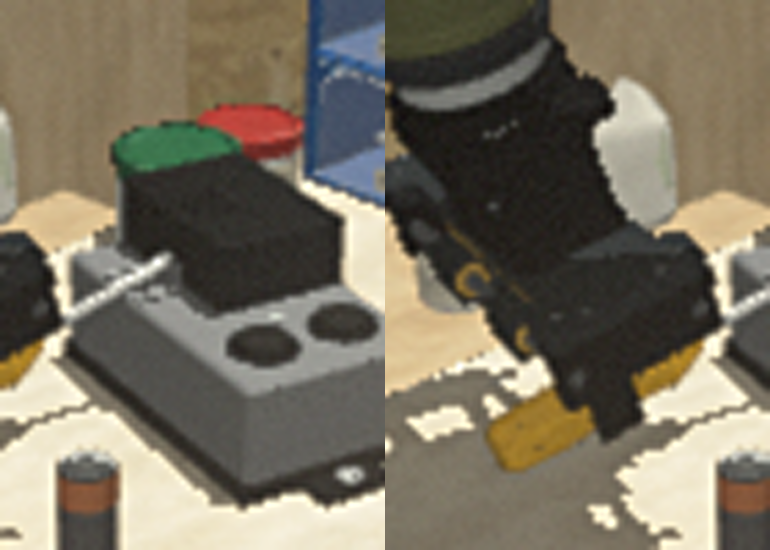

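The cover hasn't opened and the edge contact has only now begun (Fz about +6). I'll work out where the blade really lies by casting the scene pixels onto the blade's vertical plane.

Run:
```python
from h import *
b=np.load('scene3.npy',allow_pickle=True).item()
p=ctrl.get_state()['position']
def onplane(uv):
    o,v=ray(b,uv);k=XS@(p-o)/(XS@v);return sw(o+v*k).round(1)
u=lambda x,y:(x/5.5-.4+210,y/5.5-.4+150)
for q in((174,255),(160,264),(110,290),(70,315)): print(q,np.round(u(*q),1),onplane(u(*q)))
m=R.from_rotvec(ctrl.get_state()['tool_rot']).as_matrix()
for L in (.125,.131): 
  for off in (.0105,): print('kin tip',sw(p+m@[-L,0,off]).round(1),'at60',sw(p+m@[-.06,0,off]).round(1))
np.set_printoptions(linewidth=200)
print(b['image'][190:210,220:250].astype(int).sum(2)//3)
```

```text
(174, 255) [241.2 196. ] [-1.4 30.8 68.4]
(160, 264) [238.7 197.6] [-1.4 38.3 65.6]
(110, 290) [229.6 202.3] [-1.4 64.8 58.9]
(70, 315) [222.3 206.9] [-1.4 85.6 51.5]
kin tip [-1.4 32.9 65.5] at60 [-1.4 95.1 46.8]
kin tip [-1.4 27.1 67.2] at60 [-1.4 95.1 46.8]
[[181 180 179 180 187 187 189 189 191 185 186 133  64  39  30  37  38  37  37  40  38  36  38  43  45  44  46  48  46  48]
 [182 181 182 187 187 187 189 184 185  99 105 113  64  35  35  34  37  34  35  38  35  40  34  32  37  44  48  48  49  49]
 [178 181 184 183 186 188 192 101 106 101  96 120  65  38  36  34  38  37  35  40  38  37  37  39  40  38  40  44  44  51]
 [189 185 187 192 194 207 231 128 102 102 101 110  65  37  35  37  36  38  37  35  35  36  36  37  40  38  37  39  43  48]
 [186 196 203 228 226 231 235 136 114 101 116  81  55  48  39  36  38  33  34  36  35  36  37  35  35  38  37  40  41  47]
 [159 223 230 229 178 192 195 152 148 151 148  94  70  71  52  41  31  31  32  54  64  37  31  41  40  36  41  39  37  41]
 [235 234 201 152 142 149 151 149 149 149 154 147  97  82  70  58  34  48 114 143 152  78  36  33  36
[... 921 characters left out ...]
147 107  77  78 120 122 139 110  93  90 145 150 151 150  98  72  76  57  46  44  40]
 [ 98 238 212 149 194 201 191 158 113  81  73  74  77  96 117 120 150 150 149 151 152 155 158 149  96  72  73  63  52  36]
 [ 78 236 245 229 184 172 127  81  73  71  75  77  78  77  91 112 133 151 155 152 151 148 150 155 152  97  85  74  69  51]
 [ 45 142 183 180 138  99  77  71  74  75  75  80  76  74  78  84 107 131 145 153 152 153 152 152 157 152 152  97  82  88]
 [ 29  79 141 107  77  71  70  77  75  78  77  73  81  77  74  74  77 101 124 144 149 152 150 152 149 152 154 151 154 154]
 [ 60 141 158  89  74  74  76  76  78  74  80  78  79  77  79  80  76  75  95 120 138 146 152 150 151 152 152 150 155 156]]
```

The visible blade ends at about y=31-33 mm and z=67 mm, in front of the wall. So the tip reaches only about 125 mm from the TCP (the handed-out -85 figure) and slipped out of the notch as I tilted. I'll level out and re-insert deeper.

Run:
```python
from h import *
P=lambda x,y,z:O+XS*x/1e3+YS*y/1e3+[0,0,z/1e3]
T=plan(P(-1,163,71),down(TH),8)
```

```text
N 8 lin [ 0.009  0.002 -0.134] turn [ 0.001  0.521 -0.   ] dist 0.0322 ang 16.68
```

move_arm(deltas=[{"linear":[0.009,0.002,-0.134],"turn":[0,0.52,0],"claw":1},{"linear":[0.009,0.002,-0.134],"turn":[0,0.52,0],"claw":1},{"linear":[0.009,0.002,-0.134],"turn":[0,0.52,0],"claw":1},{"linear":[0.009,0.002,-0.134],"turn":[0,0.52,0],"claw":1},{"linear":[0.009,0.002,-0.134],"turn":[0,0.52,0],"claw":1},{"linear":[0.009,0.002,-0.134],"turn":[0,0.52,0],"claw":1},{"linear":[0.009,0.002,-0.134],"turn":[0,0.52,0],"claw":1},{"linear":[0.009,0.002,-0.134],"turn":[0,0.52,0],"claw":1},{"linear":[0,0,0],"turn":[0,0,0],"claw":1},{"linear":[0,0,0],"turn":[0,0,0],"claw":1}])

```text
time: 9.1
position: [0.4703, 0.2664, 0.0703]
tool_rot: [-2.521, -1.873, -0.002]
ft_force: [-0.7, -0.2, -2.3]
grip_width: 0.27
```

Run:
```python
from h import *
show();s=ctrl.get_state();p=s['position'];print(sw(p).round(1),s['torque'].round(2))
b,_=grab('scene');np.save('scene4.npy',b,allow_pickle=True)
np.set_printoptions(linewidth=200)
print(b['image'][192:212,214:246].astype(int).sum(2)//3)
def onplane(uv):
    o,v=ray(b,uv);k=XS@(p-o)/(XS@v);return sw(o+v*k).round(1)
for x in (216,220,224,228,232,235):
    col=b['image'][192:212,x].astype(int).sum(1)//3; y=192+np.argmax(col); print(x,y,onplane((x,y)))
```

```text
t 9.1 p [0.4703 0.2664 0.0703] yang -16.78 z [ 0.001  0.001 -1.   ] F [-0.7 -0.2 -2.3] w 23.5 q [-0.82  0.25  0.29  1.93 -0.08  0.98 -0.79]
[ -0.9 162.5  70.3] [-0.12  0.09 -0.02]
[[ 33  36  31  37  32  35  31  34  33  27  60 197 200 102 104  99  98 115  66  36  31  38  33  38  34  33  36  38  41  30  37  36]
 [ 32  34  34  38  36  29  35  53  57  27  61 212 236 130 102  99 103 112  62  36  32  32  37  33  34  38  33  32  37  36  41  35]
 [ 33  36  35  32  34  35  40  67  65  40  73 236 239 139 114 100 114  79  61  43  40  32  35  40  36  36  35  35  32  38  37  38]
 [ 31  34  35  33  35  38  54  65  63  29  61 197 196 155 148 151 152  97  67  71  58  39  31  34  35  37  37  36  35  35  34  38]
 [ 40  36  36  34  34  30  33  44  44  26  49 150 156 147 148 151 153 145  94  85  70  62  42  33  30  38  52  43  34  41  33  39]
 [ 36  35  36  38  34  34  38  38  36  28  50 142 153 153 151 150 150 152 151 152 106  85  60  43  34  37  70  62  50  37  40  37]
 [ 37  36  33  32  40  30  31  30  33  27  44 122 137 148 150 150 157 149 142 148 176 162 112 125  97  68  66  68  74  41  34  40]
 [ 
[... 1153 characters left out ...]
1 149 150 151 153 153]
 [132 224 230 227 227 226 227 230 206 100  69  75  77  75  79  76  74  78  76  76  74  72  77 101 126 139 151 151 148 150 151 152]
 [182 224 227 225 226 227 227 228 204 100  70  75  73  78  79  78  75  76  80  81  78  77  76  79  95 122 135 149 153 147 151 150]
 [227 225 226 224 226 225 231 233 202 100  75  77  78  78  76  78  77  76  77  79  76  78  77  78  75  88 109 131 148 151 151 151]
 [223 221 221 225 224 230 231 193 107  71  74  76  78  78  78  75  79  73  79  79  76  81  79  79  77  74  81 106 128 140 153 152]]
216 202 [ -0.9 102.7  69.1]
220 201 [-0.9 91.6 69.1]
224 203 [-0.9 80.5 60.8]
228 202 [-0.9 69.1 60.7]
232 200 [-0.9 57.6 63.4]
235 200 [-0.9 48.9 61.2]
```

The blade's visible end is now at y≈36 mm with the TCP at 162.5 mm, confirming L≈126. I'll insert to a TCP y of about 150, which puts the tip about 9 mm inside.

move_arm(deltas=[{"linear":[-0.1,0,0],"turn":[0,0,0],"claw":1},{"linear":[-0.1,0,0],"turn":[0,0,0],"claw":1},{"linear":[-0.1,0,0],"turn":[0,0,0],"claw":1},{"linear":[-0.12,0,0],"turn":[0,0,0],"claw":1},{"linear":[0,0,0],"turn":[0,0,0],"claw":1},{"linear":[0,0,0],"turn":[0,0,0],"claw":1}])

```text
time: 9.65
position: [0.4666, 0.2546, 0.07]
tool_rot: [2.521, 1.875, -0.0]
ft_force: [0.2, -0.4, -0.5]
grip_width: 0.271
```

Run:
```python
from h import *
show();s=ctrl.get_state();p=s['position'];print(sw(p).round(1),s['torque'].round(2))
b,_=grab('scene');np.set_printoptions(linewidth=200)
print(b['image'][194:206,230:248].astype(int).sum(2)//3)
A=H(p,R.from_rotvec(s['tool_rot']).as_matrix());A0=A.copy()
piv=O+YS*.061+[0,0,.056]
for ph in (.13,.26):
    Q=R.from_rotvec(-XS*ph).as_matrix(); pn=piv+Q@(p-[0,0,.001]-piv)-YS*.002*ph/.13; print(sw(pn).round(1)); A=plan(pn,Q@A0[:3,:3],5,A)
```

```text
t 9.65 p [0.4666 0.2546 0.07  ] yang -16.73 z [-0. -0. -1.] F [ 0.2 -0.4 -0.5] w 23.6 q [-0.81  0.23  0.29  1.95 -0.08  0.97 -0.77]
[ -1.1 150.1  70. ] [-0.06  0.13  0.01]
[[117  82  60  43  36  32  35  36  35  34  37  37  33  31  32  40  37  33]
 [148  97  69  71  54  39  33  33  35  33  30  35  36  37  35  36  33  42]
 [151 152  95  83  71  60  39  32  31  31  49  39  37  37  40  35  39  37]
 [149 159 154 152 104  85  59  45  31  37  72  76  62  37  36  38  37  40]
 [153 154 143 148 179 162 106 128 106  98 102 136 130  57  35  39  32  37]
 [182 158 118 107 111 169 180 255 253 226 144 131 138  64  34  38  40  38]
 [126 145 193 231 222 208 204 203 183 153 135 101  87  47  30  32  42  39]
 [228 188 181 192 179 149 133 106  90  82  74  78  70  44  28  38  36  33]
 [188 152 133 110  97  75  80 142 150 148  92 103  82  65  48  39  36  38]
 [100  80  86 137 147 145 117 150 160 158 113  93  82  73  71  52  39  38]
 [ 73  72  98 126 122 137 109  89  90 143 152 153 151  96  74  71  55  37]
 [ 77  74  79  98 119 119 149 150 148 151 152 152 153 150  97  72  71  66]]
[ -1.1 149.   57.3]
N 5 lin [-0.003  0.     0.085] turn [-0.    -0.372  0.   ] dist 0.0127 ang 7.45
[ -1.1 146.4  45.6]
N 5 lin [-0.003  0.     0.08 ] turn [-0.    -0.372  0.   ] dist 0.012 ang 7.45
```

The blade now runs into the notch patch and is cut off by its edge, with no force. I'll lever.

move_arm(deltas=[{"linear":[0,0,0.085],"turn":[0,-0.37,0],"claw":1},{"linear":[0,0,0.085],"turn":[0,-0.37,0],"claw":1},{"linear":[0,0,0.085],"turn":[0,-0.37,0],"claw":1},{"linear":[0,0,0.085],"turn":[0,-0.37,0],"claw":1},{"linear":[0,0,0.085],"turn":[0,-0.37,0],"claw":1},{"linear":[0,0,0],"turn":[0,0,0],"claw":1}])

```text
time: 10.2
position: [0.4665, 0.2555, 0.0567]
tool_rot: [2.451, 1.829, -0.161]
ft_force: [1.1, 0.4, 1.1]
grip_width: 0.268
```

```bash
cat > st.py <<'E'
from h import *
show();s=ctrl.get_state();p=s['position'];print(sw(p).round(1),s['torque'].round(2))
a=np.load('scene2.npy',allow_pickle=True).item();b,_=grab('scene')
g=lambda i:i['image'][160:210,243:285].astype(int).sum(2)/3
print('changed frac',(abs(g(a)-g(b))>30).mean())
E
python3 st.py
```

```text
t 10.2 p [0.4665 0.2555 0.0567] yang -16.55 z [-0.037 -0.126 -0.991] F [1.1 0.4 1.1] w 23.3 q [-0.86  0.32  0.29  1.88 -0.01  1.06 -0.86]
[ -1.5 151.   56.7] [0.06 0.   0.03]
changed frac 0.0004761904761904762
```

move_arm(deltas=[{"linear":[-0.005,0,0.085],"turn":[0,-0.37,0],"claw":1},{"linear":[-0.005,0,0.085],"turn":[0,-0.37,0],"claw":1},{"linear":[-0.005,0,0.085],"turn":[0,-0.37,0],"claw":1},{"linear":[0,0,0],"turn":[0,0,0],"claw":1}])

```text
time: 10.58
position: [0.4662, 0.2535, 0.0495]
tool_rot: [2.41, 1.797, -0.252]
ft_force: [1.5, 1.4, 4.4]
grip_width: 0.27
```

```bash
python3 st.py
```

```text
t 10.5833 p [0.4662 0.2535 0.0495] yang -16.58 z [-0.059 -0.199 -0.978] F [1.5 1.4 4.4] w 23.5 q [-0.88  0.37  0.3   1.84  0.03  1.11 -0.9 ]
[ -1.1 148.9  49.5] [ 0.06 -0.15  0.12]
changed frac 0.01380952380952381
```

Force is building (Fz 4.4 N) and the picture is starting to change. I'll keep going.

move_arm(deltas=[{"linear":[-0.005,0,0.085],"turn":[0,-0.37,0],"claw":1},{"linear":[-0.005,0,0.085],"turn":[0,-0.37,0],"claw":1},{"linear":[0,0,0],"turn":[0,0,0],"claw":1},{"linear":[0,0,0],"turn":[0,0,0],"claw":1},{"linear":[0,0,0],"turn":[0,0,0],"claw":1}])

```text
time: 11.05
position: [0.466, 0.252, 0.0452]
tool_rot: [2.383, 1.774, -0.308]
ft_force: [1.2, 2.8, 5.9]
grip_width: 0.268
```

```bash
python3 st.py
```

```text
t 11.05 p [0.466  0.252  0.0452] yang -16.66 z [-0.072 -0.244 -0.967] F [1.2 2.8 5.9] w 23.4 q [-0.9   0.4   0.3   1.81  0.05  1.14 -0.92]
[ -0.9 147.5  45.2] [ 0.17 -0.13  0.12]
changed frac 0.1661904761904762
```

move_arm(deltas=[{"linear":[0,0,0.03],"turn":[0,-0.1,0],"claw":1},{"linear":[0,0,0],"turn":[0,0,0],"claw":1},{"linear":[0,0,0],"turn":[0,0,0],"claw":1},{"linear":[0,0,0],"turn":[0,0,0],"claw":1},{"linear":[0,0,0],"turn":[0,0,0],"claw":1},{"linear":[0,0,0],"turn":[0,0,0],"claw":1},{"linear":[0,0,0],"turn":[0,0,0],"claw":1},{"linear":[0,0,0],"turn":[0,0,0],"claw":1}])

```text
time: 11.77
position: [0.4659, 0.2516, 0.0445]
tool_rot: [2.38, 1.771, -0.316]
ft_force: [2.4, 5.1, 5.2]
grip_width: 0.273
```

```bash
python3 st.py
python3 - <<'E'
from h import *
b,_=grab('scene')
cv2.imwrite('pics/c6.png',cv2.resize(b['image'][140:250,170:300,::-1],None,fx=4,fy=4,interpolation=cv2.INTER_CUBIC))
P=lambda x,y,z:O+XS*x/1e3+YS*y/1e3+[0,0,z/1e3]
s=ctrl.get_state();y=sw(s['position'])[1]
T=plan(P(-1,152,72),down(TH),8)
T=plan(P(0,210,80),down(TH),4,T)
A=T.copy();A[2,3]=.12
T=plan([.4875,.4063,.12],down(np.radians(-5.6)),8,A)
T=plan([.4875,.4063,.028],down(np.radians(-5.6)),6,T)
E
```

```text
t 11.7667 p [0.4659 0.2516 0.0445] yang -16.68 z [-0.074 -0.251 -0.965] F [2.4 5.1 5.2] w 23.7 q [-0.9   0.41  0.3   1.81  0.05  1.15 -0.93]
[ -0.9 147.1  44.5] [ 0.11 -0.09  0.1 ]
changed frac 0.4157142857142857
N 8 lin [ 0.003 -0.    -0.117] turn [0.001 0.474 0.001] dist 0.0279 ang 15.16
N 4 lin [ 0.483  0.008 -0.067] turn [0. 0. 0.] dist 0.0586 ang 0.0
N 8 lin [ 0.389 -0.07   0.   ] turn [ 0.     0.    -0.347] dist 0.0947 ang 11.1
N 6 lin [0.    0.    0.511] turn [0. 0. 0.] dist 0.092 ang 0.0
```

View pics/c6.png

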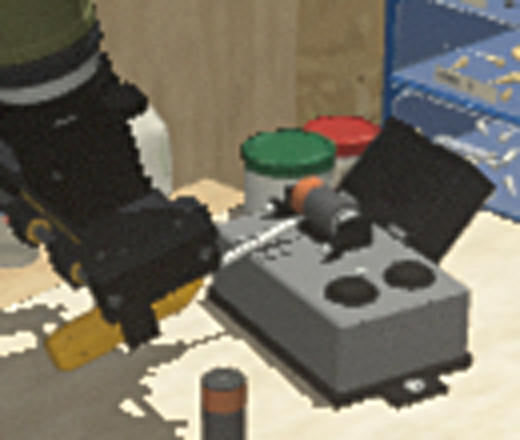

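The cover stands fully open and the cell lies in its holder with the copper end at (310,195). I'll draw the blade straight out, then level and lift.

Run:
```python
from h import *
P=lambda x,y,z:O+XS*x/1e3+YS*y/1e3+[0,0,z/1e3]
s=ctrl.get_state();m=R.from_rotvec(s['tool_rot']).as_matrix()
T=plan(P(-1,177,47),m,5)
T=plan(P(0,200,117),down(TH),8,T)
T=plan([.4875,.4063,.117],down(np.radians(-5.6)),7,T)
T=plan([.4875,.4063,.028],down(np.radians(-5.6)),6,T)
```

```text
N 5 lin [ 0.188 -0.    -0.068] turn [ 0. -0.  0.] dist 0.03 ang 0.0
N 8 lin [ 0.052  0.004 -0.304] turn [0.001 0.474 0.001] dist 0.0737 ang 15.16
N 7 lin [ 0.492 -0.077  0.   ] turn [ 0.     0.    -0.396] dist 0.1044 ang 11.1
N 6 lin [0.    0.    0.494] turn [0. 0. 0.] dist 0.089 ang 0.0
```

move_arm(deltas=[{"linear":[0.19,0,-0.068],"turn":[0,0,0],"claw":1},{"linear":[0.19,0,-0.068],"turn":[0,0,0],"claw":1},{"linear":[0.19,0,-0.068],"turn":[0,0,0],"claw":1},{"linear":[0.19,0,-0.068],"turn":[0,0,0],"claw":1},{"linear":[0.19,0,-0.068],"turn":[0,0,0],"claw":1},{"linear":[0.052,0.004,-0.304],"turn":[0,0.474,0],"claw":1},{"linear":[0.052,0.004,-0.304],"turn":[0,0.474,0],"claw":1},{"linear":[0.052,0.004,-0.304],"turn":[0,0.474,0],"claw":1},{"linear":[0.052,0.004,-0.304],"turn":[0,0.474,0],"claw":1},{"linear":[0.052,0.004,-0.304],"turn":[0,0.474,0],"claw":1},{"linear":[0.052,0.004,-0.304],"turn":[0,0.474,0],"claw":1},{"linear":[0.052,0.004,-0.304],"turn":[0,0.474,0],"claw":1},{"linear":[0.052,0.004,-0.304],"turn":[0,0.474,0],"claw":1},{"linear":[0,0,0],"turn":[0,0,0],"claw":1}])

```text
time: 13.03
position: [0.4831, 0.3013, 0.1193]
tool_rot: [-2.522, -1.872, -0.008]
ft_force: [0.6, -1.2, -0.5]
grip_width: 0.271
```

move_arm(deltas=[{"linear":[0.49,-0.077,0],"turn":[0,0,-0.396],"claw":1},{"linear":[0.49,-0.077,0],"turn":[0,0,-0.396],"claw":1},{"linear":[0.49,-0.077,0],"turn":[0,0,-0.396],"claw":1},{"linear":[0.49,-0.077,0],"turn":[0,0,-0.396],"claw":1},{"linear":[0.49,-0.077,0],"turn":[0,0,-0.396],"claw":1},{"linear":[0.49,-0.077,0],"turn":[0,0,-0.396],"claw":1},{"linear":[0.49,-0.077,0],"turn":[0,0,-0.396],"claw":1},{"linear":[0,0,0],"turn":[0,0,0],"claw":1}])

```text
time: 13.7
position: [0.4856, 0.4107, 0.116]
tool_rot: [-2.319, -2.117, -0.001]
ft_force: [-0.6, 1.2, -1.5]
grip_width: 0.272
```

Run:
```python
from h import *
show()
plan([.4875,.4063,.030],down(np.radians(-5.6)),5)
a,_=grab('top');np.save('top5.npy',a,allow_pickle=True)
b,_=grab('scene');np.save('scene5.npy',b,allow_pickle=True)
A=cv2.resize(a['image'][150:250,170:290,::-1],(480,400),interpolation=cv2.INTER_CUBIC)
B=cv2.resize(b['image'][160:230,90:240,::-1],(780,364//1-164),interpolation=cv2.INTER_CUBIC)
c=np.zeros((600,800,3),np.uint8);c[:400,:480]=A;c[400:600,:780]=B
C=cv2.resize(b['image'][165:220,230:290,::-1],(316,290),interpolation=cv2.INTER_CUBIC);c[:290,484:800]=C
cv2.imwrite('pics/c7.png',c)
```

```text
t 13.7 p [0.4856 0.4107 0.116 ] yang -5.23 z [-0.001  0.002 -1.   ] F [-0.6  1.2 -1.5] w 23.7 q [-0.91  0.38  0.2   1.65 -0.09  1.12 -0.77]
N 5 lin [-0.028  0.016  0.574] turn [-0.003 -0.004  0.019] dist 0.0862 ang 0.39
```

View pics/c7.png

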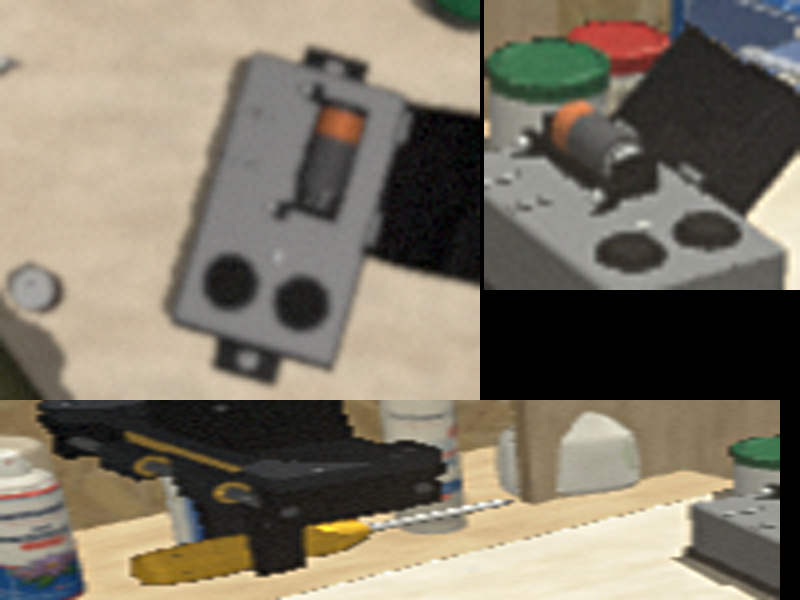

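The cell sits in its holder, copper end at the far side (340,122) and body centre at about (331,152) in the top crop. The cover leans well back. I'll lay the screwdriver down at its old place.

move_arm(deltas=[{"linear":[-0.028,0.016,0.57],"turn":[0,0,0.02],"claw":1},{"linear":[-0.028,0.016,0.57],"turn":[0,0,0.02],"claw":1},{"linear":[-0.028,0.016,0.57],"turn":[0,0,0.02],"claw":1},{"linear":[-0.028,0.016,0.57],"turn":[0,0,0.02],"claw":1},{"linear":[-0.028,0.016,0.5],"turn":[0,0,0.02],"claw":1},{"linear":[0,0,0],"turn":[0,0,0],"claw":1},{"linear":[0,0,0],"turn":[0,0,0],"claw":1}])

```text
time: 14.38
position: [0.4892, 0.3995, 0.0326]
tool_rot: [2.336, 2.099, -0.004]
ft_force: [-0.7, -1.2, -1.0]
grip_width: 0.269
```

Run:
```python
from h import *
show()
a=np.load('top5.npy',allow_pickle=True).item();im=a['image'];hsv=cv2.cvtColor(im,cv2.COLOR_RGB2HSV)
m=np.zeros(im.shape[:2],bool);m[165:210,235:265]=1
o=m&(hsv[...,1]>100)&((hsv[...,0]<15)|(hsv[...,0]>172))&(hsv[...,2]>90)
q=np.argwhere(o)[:,::-1].astype(np.float32);r=cv2.minAreaRect(q);print('copper',len(q),r,sw(onz(a,r[0],.075)).round(1))
u=lambda x,y:(x/4-.37+170,y/4-.37+150)
for p in ((331,152),(345,100),(320,208),(305,150),(360,158),(338,128)): print(p,sw(onz(a,u(*p),.071)).round(1),onz(a,u(*p),.071).round(4))
```

```text
t 14.3833 p [0.4892 0.3995 0.0326] yang -6.12 z [-0.001 -0.003 -1.   ] F [-0.7 -1.2 -1. ] w 23.4 q [-0.89  0.47  0.2   1.72 -0.11  0.97 -0.76]
copper 79 ((254.75, 180.74998474121094), (10.75174331665039, 7.273237705230713), 18.43494987487793) [20.1 -0.7 75. ]
(331, 152) [ 4.2  0.1 71. ] [0.4285 0.1094 0.071 ]
(345, 100) [34.7  0.7 71. ] [0.458  0.1012 0.071 ]
(320, 208) [-27.9  -2.7  71. ] [0.397  0.1159 0.071 ]
(305, 150) [ 1.1 14.5 71. ] [0.4298 0.124  0.071 ]
(360, 158) [  5.5 -16.5  71. ] [0.425  0.0932 0.071 ]
(338, 128) [18.3  0.1 71. ] [0.4421 0.1054 0.071 ]
```

The cell centre fits the nominal (4, 0) within 1 mm. I'll lower the last few millimetres and release.

move_arm(deltas=[{"linear":[0,0,0.1],"turn":[0,0,0],"claw":1},{"linear":[0,0,0.09],"turn":[0,0,0],"claw":1},{"linear":[0,0,0],"turn":[0,0,0],"claw":1},{"linear":[0,0,0],"turn":[0,0,0],"claw":1}])

```text
time: 14.72
position: [0.4894, 0.4015, 0.028]
tool_rot: [2.335, 2.102, 0.001]
ft_force: [0.7, 0.2, -1.2]
grip_width: 0.272
```

move_arm(deltas=[{"linear":[0,0,0],"turn":[0,0,0],"claw":0.55},{"linear":[0,0,0],"turn":[0,0,0],"claw":0.45},{"linear":[0,0,0],"turn":[0,0,0],"claw":0.4},{"linear":[0,0,0],"turn":[0,0,0],"claw":0.4},{"linear":[0,0,-0.2],"turn":[0,0,0],"claw":0.4},{"linear":[0,0,-0.6],"turn":[0,0,0],"claw":0.4},{"linear":[0,0,-0.8],"turn":[0,0,0],"claw":0.4},{"linear":[0,0,-1],"turn":[0,0,0],"claw":0.4},{"linear":[0,0,-1],"turn":[0,0,0],"claw":0.4},{"linear":[0,0,-1],"turn":[0,0,0],"claw":0.4},{"linear":[0,0,0],"turn":[0,0,0],"claw":0.6}])

```text
time: 15.63
position: [0.4924, 0.4038, 0.1734]
tool_rot: [-2.335, -2.101, -0.019]
ft_force: [0.7, 0.6, -0.1]
grip_width: 0.577
```

Run:
```python
from h import *
show()
P=lambda x,y,z:O+XS*x/1e3+YS*y/1e3+[0,0,z/1e3]
b,_=grab('scene');hsv=cv2.cvtColor(b['image'],cv2.COLOR_RGB2HSV)
y=((hsv[...,0]>15)&(hsv[...,0]<35)&(hsv[...,1]>150)&(hsv[...,2]>60))
y[:210]=0;y[290:]=0;y[:,:110]=0;q=np.argwhere(y)[:,::-1];P2=np.array([onz(b,p,.0155)[:2] for p in q])*1000
print('handle',cv2.minAreaRect(P2.astype(np.float32)))
T=plan(P(4,0,180),down(TH+np.pi/2),24)
T=plan(P(4,0,87),down(TH+np.pi/2),None,T)
```

```text
t 15.6333 p [0.4924 0.4038 0.1734] yang -6.03 z [ 0.009  0.008 -1.   ] F [ 0.7  0.6 -0.1] w 50.2 q [-0.91  0.33  0.22  1.6  -0.07  1.21 -0.78]
handle ((490.2030334472656, 401.3330078125), (112.58589172363281, 46.679969787597656), 84.28201293945312)
N 24 lin [-0.325 -0.315 -0.015] turn [ 0.005 -0.001 -0.826] dist 0.3004 ang 79.33
N 4 lin [-0.    -0.     0.775] turn [0. 0. 0.] dist 0.093 ang 0.0
```

move_arm(deltas=[{"linear":[-0.325,-0.315,-0.015],"turn":[0,0,-0.826],"claw":0.6},{"linear":[-0.325,-0.315,-0.015],"turn":[0,0,-0.826],"claw":0.6},{"linear":[-0.325,-0.315,-0.015],"turn":[0,0,-0.826],"claw":0.6},{"linear":[-0.325,-0.315,-0.015],"turn":[0,0,-0.826],"claw":0.6},{"linear":[-0.325,-0.315,-0.015],"turn":[0,0,-0.826],"claw":0.6},{"linear":[-0.325,-0.315,-0.015],"turn":[0,0,-0.826],"claw":0.6},{"linear":[-0.325,-0.315,-0.015],"turn":[0,0,-0.826],"claw":0.6},{"linear":[-0.325,-0.315,-0.015],"turn":[0,0,-0.826],"claw":0.6},{"linear":[-0.325,-0.315,-0.015],"turn":[0,0,-0.826],"claw":0.6},{"linear":[-0.325,-0.315,-0.015],"turn":[0,0,-0.826],"claw":0.6},{"linear":[-0.325,-0.315,-0.015],"turn":[0,0,-0.826],"claw":0.6},{"linear":[-0.325,-0.315,-0.015],"turn":[0,0,-0.826],"claw":0.6},{"linear":[-0.325,-0.315,-0.015],"turn":[0,0,-0.826],"claw":0.6},{"linear":[-0.325,-0.315,-0.015],"turn":[0,0,-0.826],"claw":0.6},{"linear":[-0.325,-0.315,-0.015],"turn":[0,0,-0.826],"claw":0.6},{"linear":[-0.325,-0.315,-0.015],"turn":[0,0,-0.826],"claw":0.6},{"linear":[-0.325,-0.315,-0.015],"turn":[0,0,-0.826],"claw":0.6},{"linear":[-0.325,-0.315,-0.015],"turn":[0,0,-0.826],"claw":0.6},{"linear":[-0.325,-0.315,-0.015],"turn":[0,0,-0.826],"claw":0.6},{"linear":[-0.325,-0.315,-0.015],"turn":[0,0,-0.826],"claw":0.6}])

```text
time: 17.35
position: [0.406, 0.1572, 0.1738]
tool_rot: [-0.807, -3.035, 0.002]
ft_force: [-0.0, 0.5, 0.2]
grip_width: 0.397
```

move_arm(deltas=[{"linear":[-0.325,-0.315,-0.015],"turn":[0,0,-0.826],"claw":0.6},{"linear":[-0.325,-0.315,-0.015],"turn":[0,0,-0.826],"claw":0.6},{"linear":[-0.325,-0.315,-0.015],"turn":[0,0,-0.826],"claw":0.6},{"linear":[-0.325,-0.315,-0.015],"turn":[0,0,-0.826],"claw":0.6},{"linear":[0,0,0],"turn":[0,0,0],"claw":0.6},{"linear":[0,0,0],"turn":[0,0,0],"claw":0.6}])

```text
time: 17.85
position: [0.4257, 0.1073, 0.1759]
tool_rot: [-0.462, -3.106, 0.001]
ft_force: [-0.4, 0.5, -0.2]
grip_width: 0.4
```

Run:
```python
from h import *
show();P=lambda x,y,z:O+XS*x/1e3+YS*y/1e3+[0,0,z/1e3]
print(sw(ctrl.get_state()['position']).round(1))
T=plan(P(4,0,110),down(TH+np.pi/2),4)
d,s=wrist('w2.png')
print('proj cell', (wproj(d,s,P(4,0,84))*1.5).round(0),(wproj(d,s,P(28,0,71))*1.5).round(0),'edges',(wproj(d,s,P(15,13,71))*1.5).round(0),(wproj(d,s,P(15,-13,71))*1.5).round(0))
```

```text
t 17.85 p [0.4257 0.1073 0.1759] yang 73.1 z [-0.001 -0.    -1.   ] F [-0.4  0.5 -0.2] w 34.8 q [-0.7  -0.1   0.37  2.05  0.04  1.19  0.93]
[  2.1  -2.7 175.9]
N 4 lin [-0.016  0.023  0.549] turn [-0.002 -0.003 -0.013] dist 0.066 ang 0.21
proj cell [396. 306.] [395. 336.] edges [417. 316.] [373. 316.]
```

View pics/w2.png

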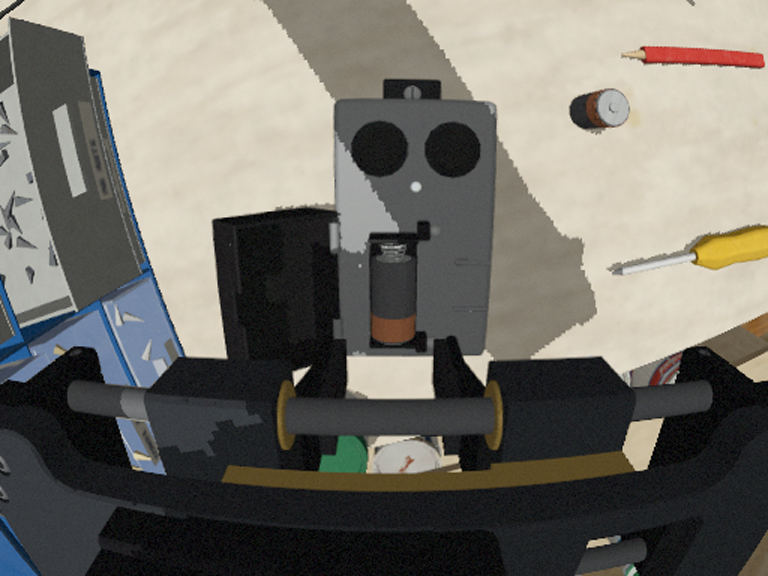

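The cell is seen between the fingers at x 370-417, within 1 mm of prediction in y, and the fingers are clear of the cover. I'll descend to just above, correct, then go down.

move_arm(deltas=[{"linear":[-0.016,0.016,0.55],"turn":[0,0,-0.013],"claw":0.6},{"linear":[-0.016,0.016,0.55],"turn":[0,0,-0.013],"claw":0.6},{"linear":[-0.016,0.016,0.55],"turn":[0,0,-0.013],"claw":0.6},{"linear":[-0.016,0.016,0.55],"turn":[0,0,-0.013],"claw":0.6},{"linear":[0,0,0],"turn":[0,0,0],"claw":0.6},{"linear":[0,0,0],"turn":[0,0,0],"claw":0.6}])

```text
time: 18.4
position: [0.4274, 0.1094, 0.1097]
tool_rot: [-0.45, -3.107, 0.003]
ft_force: [0.0, -0.8, 0.1]
grip_width: 0.402
```

Run:
```python
from h import *
show();P=lambda x,y,z:O+XS*x/1e3+YS*y/1e3+[0,0,z/1e3]
print(sw(ctrl.get_state()['position']).round(1),ctrl.tcp_to_tips)
plan(P(4,-.7,87),down(TH+np.pi/2),4)
```

```text
t 18.4 p [0.4274 0.1094 0.1097] yang 73.52 z [-0.002 -0.001 -1.   ] F [ 0.  -0.8  0.1] w 34.9 q [-0.7  -0.01  0.39  2.12  0.01  1.04  0.97]
[  3.1  -0.3 109.7] 0.022
N 4 lin [-0.008 -0.003  0.189] turn [-0.007 -0.006  0.014] dist 0.0227 ang 0.27
```

move_arm(deltas=[{"linear":[-0.008,-0.003,0.19],"turn":[0,0,0.014],"claw":0.6},{"linear":[-0.008,-0.003,0.19],"turn":[0,0,0.014],"claw":0.6},{"linear":[-0.008,-0.003,0.19],"turn":[0,0,0.014],"claw":0.6},{"linear":[-0.008,-0.003,0.19],"turn":[0,0,0.014],"claw":0.6},{"linear":[0,0,0],"turn":[0,0,0],"claw":0.6},{"linear":[0,0,0],"turn":[0,0,0],"claw":0.6}])

```text
time: 18.9
position: [0.429, 0.108, 0.0872]
tool_rot: [-0.458, -3.107, 0.002]
ft_force: [0.2, 0.1, -0.4]
grip_width: 0.402
```

move_arm(deltas=[{"linear":[0,0,0],"turn":[0,0,0],"claw":1},{"linear":[0,0,0],"turn":[0,0,0],"claw":1},{"linear":[0,0,0],"turn":[0,0,0],"claw":1},{"linear":[0,0,0],"turn":[0,0,0],"claw":1},{"linear":[0,0,0],"turn":[0,0,0],"claw":1}], grip_force=25)

```text
time: 19.32
position: [0.4295, 0.1082, 0.0878]
tool_rot: [0.457, 3.108, -0.0]
ft_force: [0.5, 0.5, 1.4]
grip_width: 0.289
```

It is gripped at 25 mm, against the 26 mm cell. I'll draw it straight up.

move_arm(deltas=[{"linear":[0,0,0],"turn":[0,0,0],"claw":1},{"linear":[0,0,-0.15],"turn":[0,0,0],"claw":1},{"linear":[0,0,-0.2],"turn":[0,0,0],"claw":1},{"linear":[0,0,-0.3],"turn":[0,0,0],"claw":1},{"linear":[0,0,-0.4],"turn":[0,0,0],"claw":1},{"linear":[0,0,-0.5],"turn":[0,0,0],"claw":1},{"linear":[0,0,-0.6],"turn":[0,0,0],"claw":1},{"linear":[0,0,-0.6],"turn":[0,0,0],"claw":1},{"linear":[0,0,-0.6],"turn":[0,0,0],"claw":1},{"linear":[0,0,-0.6],"turn":[0,0,0],"claw":1},{"linear":[0,0,-0.6],"turn":[0,0,0],"claw":1},{"linear":[0,0,-0.6],"turn":[0,0,0],"claw":1},{"linear":[0,0,-0.6],"turn":[0,0,0],"claw":1},{"linear":[0,0,0],"turn":[0,0,0],"claw":1}])

```text
time: 20.48
position: [0.4308, 0.1088, 0.2643]
tool_rot: [0.457, 3.103, 0.005]
ft_force: [0.4, -0.8, -0.7]
grip_width: 0.292
```

Run:
```python
from h import *
show();s=ctrl.get_state()
m=R.from_rotvec(s['tool_rot']).as_matrix()
# target: tool z horizontal along +x-ish, cell +x (tool -x) up
az=np.radians(20); z=np.array([np.cos(az),np.sin(az),0]); x=np.array([0,0,-1.]); M=np.c_[x,np.cross(z,x),z]
T=plan([.50,.20,.30],M,28)
b,_=grab('scene');hsv=cv2.cvtColor(b['image'],cv2.COLOR_RGB2HSV)
o=(hsv[...,1]>100)&((hsv[...,0]<15)|(hsv[...,0]>172))&(hsv[...,2]>70);o[:,:200]=0;o[:,300:]=0
n,l,st,c=cv2.connectedComponentsWithStats(o.astype(np.uint8));print([ (a.tolist(),k.round(0).tolist()) for a,k in zip(st,c) if a[4]>8][1:])
print(proj(b,s['position']+m@[-.016,0,.016]))
```

```text
t 20.4833 p [0.4308 0.1088 0.2643] yang 73.26 z [ 0.006  0.003 -1.   ] F [ 0.4 -0.8 -0.7] w 25.4 q [-0.71 -0.16  0.36  1.91  0.06  1.37  0.92]
N 28 lin [-0.093  0.116  0.039] turn [-0.256 -0.771 -0.258] dist 0.1199 ang 95.39
[([246, 169, 19, 10, 129], [256.0, 173.0]), ([221, 236, 11, 7, 55], [226.0, 240.0]), ([200, 266, 19, 14, 117], [209.0, 272.0]), ([200, 323, 12, 10, 85], [205.0, 328.0]), ([200, 346, 3, 7, 16], [201.0, 348.0])]
[247.24359905 123.08256629]
```

Still gripped at 25.4 mm. A straight forward tilt would drive the wrist to its limits: (q2+q4+q6≈π when pointing down, q6 ≥ 0.09). Rolling the wrist sideways (q5+, room to 4.7) suits better, so I'll plan for a horizontal tool pointing about -45°, on the clear left side.

Run:
```python
from h import *
s=ctrl.get_state();m=R.from_rotvec(s['tool_rot']).as_matrix()
T1=plan([.42,.28,.40],m,10)
az=np.radians(-45); z=np.array([np.cos(az),np.sin(az),0]); x=np.array([0,0,-1.]); M=np.c_[x,np.cross(z,x),z]
dz=np.array([0,0,-1.]);ax=np.cross(m[:,2],z);ax/=np.linalg.norm(ax)
Ma=R.from_rotvec(ax*np.arccos(m[:,2]@z)).as_matrix()@m
T2=plan([.47,.25,.40],Ma,28,T1)
T3=plan([.47,.25,.40],M,None,T2)
plan([.47,.25,.40],M,None,T1)
```

```text
N 10 lin [ 0.195  0.539 -0.458] turn [ 0. -0.  0.] dist 0.2201 ang 0.0
N 28 lin [-0.056 -0.011  0.051] turn [ 0.38  -0.707 -0.   ] dist 0.0583 ang 89.93
N 9 lin [-0.  0. -0.] turn [-0.    -0.     0.779] dist 0.0 ang 28.06
N 28 lin [-0.056 -0.001  0.054] turn [ 0.199 -0.785  0.196] dist 0.0583 ang 93.3
```

move_arm(deltas=[{"linear":[0,0,-0.45],"turn":[0,0,0],"claw":1},{"linear":[0,0,-0.9],"turn":[0,0,0],"claw":1},{"linear":[0,0,-0.9],"turn":[0,0,0],"claw":1},{"linear":[0,0,-0.9],"turn":[0,0,0],"claw":1},{"linear":[0,0,-0.9],"turn":[0,0,0],"claw":1},{"linear":[0,0,-0.45],"turn":[0,0,0],"claw":1},{"linear":[0.2,0.5,0],"turn":[0,0,0],"claw":1},{"linear":[0.2,0.7,0],"turn":[0,0,0],"claw":1},{"linear":[0.2,0.7,0],"turn":[0,0,0],"claw":1},{"linear":[0.2,0.7,0],"turn":[0,0,0],"claw":1},{"linear":[0.2,0.7,0],"turn":[0,0,0],"claw":1},{"linear":[0.2,0.7,0],"turn":[0,0,0],"claw":1},{"linear":[0.2,0.7,0],"turn":[0,0,0],"claw":1},{"linear":[0.2,0.6,0],"turn":[0,0,0],"claw":1},{"linear":[0,0,0],"turn":[0,0,0],"claw":1}], grip_force=35)

```text
time: 21.78
position: [0.4272, 0.2787, 0.3928]
tool_rot: [-0.447, -3.106, 0.002]
ft_force: [-0.0, 1.0, -0.6]
grip_width: 0.291
```

Run:
```python
from h import *
show()
s=ctrl.get_state();m=R.from_rotvec(s['tool_rot']).as_matrix()
az=np.radians(-45); z=np.array([np.cos(az),np.sin(az),0])
ax=np.cross(m[:,2],z);ax/=np.linalg.norm(ax)
Ma=R.from_rotvec(ax*np.arccos(m[:,2]@z)).as_matrix()@m
plan([.47,.25,.40],Ma,28)
```

```text
t 21.7833 p [0.4272 0.2787 0.3928] yang 73.62 z [-0.004 -0.001 -1.   ] F [-0.   1.  -0.6] w 25.3 q [-0.84 -0.01  0.2   1.54  0.    1.62  0.65]
N 28 lin [-0.054 -0.016  0.039] turn [ 0.385 -0.706 -0.   ] dist 0.052 ang 90.1
```

move_arm(deltas=[{"linear":[-0.055,0,0.05],"turn":[0.2,-0.785,0.196],"claw":1},{"linear":[-0.055,0,0.05],"turn":[0.2,-0.785,0.196],"claw":1},{"linear":[-0.055,0,0.05],"turn":[0.2,-0.785,0.196],"claw":1},{"linear":[-0.055,0,0.05],"turn":[0.2,-0.785,0.196],"claw":1},{"linear":[-0.055,0,0.05],"turn":[0.2,-0.785,0.196],"claw":1},{"linear":[-0.055,0,0.05],"turn":[0.2,-0.785,0.196],"claw":1},{"linear":[-0.055,0,0.05],"turn":[0.2,-0.785,0.196],"claw":1},{"linear":[-0.055,0,0.05],"turn":[0.2,-0.785,0.196],"claw":1},{"linear":[-0.055,0,0.05],"turn":[0.2,-0.785,0.196],"claw":1},{"linear":[-0.055,0,0.05],"turn":[0.2,-0.785,0.196],"claw":1}])

```text
time: 22.62
position: [0.4469, 0.2661, 0.3839]
tool_rot: [0.56, 2.542, -0.295]
ft_force: [-0.7, -0.7, -1.0]
grip_width: 0.29
```

```bash
python3 -c "
from h import *
show()"
```

```text
t 22.6167 p [0.4469 0.2661 0.3839] yang 63.56 z [ 0.439 -0.31  -0.843] F [-0.7 -0.7 -1. ] w 25.2 q [-0.96 -0.08  0.    1.73  0.57  1.51  0.14]
```

The joints behave as predicted (q5 growing, all well inside range).

move_arm(deltas=[{"linear":[-0.055,0,0.05],"turn":[0.2,-0.785,0.196],"claw":1},{"linear":[-0.055,0,0.05],"turn":[0.2,-0.785,0.196],"claw":1},{"linear":[-0.055,0,0.05],"turn":[0.2,-0.785,0.196],"claw":1},{"linear":[-0.055,0,0.05],"turn":[0.2,-0.785,0.196],"claw":1},{"linear":[-0.055,0,0.05],"turn":[0.2,-0.785,0.196],"claw":1},{"linear":[-0.055,0,0.05],"turn":[0.2,-0.785,0.196],"claw":1},{"linear":[-0.055,0,0.05],"turn":[0.2,-0.785,0.196],"claw":1},{"linear":[-0.055,0,0.05],"turn":[0.2,-0.785,0.196],"claw":1},{"linear":[-0.055,0,0.05],"turn":[0.2,-0.785,0.196],"claw":1},{"linear":[-0.055,0,0.05],"turn":[0.2,-0.785,0.196],"claw":1}])

```text
time: 23.45
position: [0.4658, 0.2549, 0.3857]
tool_rot: [0.604, 1.957, -0.502]
ft_force: [-0.6, -0.5, 0.7]
grip_width: 0.286
```

```bash
python3 -c "
from h import *
show()
az=np.radians(-45); z=np.array([np.cos(az),np.sin(az),0]); x=np.array([0,0,-1.]); M=np.c_[x,np.cross(z,x),z]
plan([.47,.25,.37],M,8)"
```

```text
t 23.45 p [0.4658 0.2549 0.3857] yang 52.47 z [ 0.694 -0.58  -0.427] F [-0.6 -0.5  0.7] w 24.8 q [-1.05  0.07 -0.12  1.87  1.06  1.67 -0.36]
N 8 lin [ 0.057 -0.     0.042] turn [ 0.195 -0.781  0.207] dist 0.017 ang 26.58
```

move_arm(deltas=[{"linear":[0.057,0,0.04],"turn":[0.195,-0.78,0.207],"claw":1},{"linear":[0.057,0,0.04],"turn":[0.195,-0.78,0.207],"claw":1},{"linear":[0.057,0,0.04],"turn":[0.195,-0.78,0.207],"claw":1},{"linear":[0.057,0,0.04],"turn":[0.195,-0.78,0.207],"claw":1},{"linear":[0.057,0,0.04],"turn":[0.195,-0.78,0.207],"claw":1},{"linear":[0.057,0,0.04],"turn":[0.195,-0.78,0.207],"claw":1},{"linear":[0.057,0,0.04],"turn":[0.195,-0.78,0.207],"claw":1},{"linear":[0.057,0,0.04],"turn":[0.195,-0.78,0.207],"claw":1},{"linear":[0,0,0],"turn":[0,0,0],"claw":1},{"linear":[0,0,0],"turn":[0,0,0],"claw":1}])

```text
time: 24.28
position: [0.4698, 0.2507, 0.3697]
tool_rot: [0.613, 1.486, -0.615]
ft_force: [0.3, 0.7, -1.1]
grip_width: 0.287
```

Run:
```python
from h import *
show();s=ctrl.get_state();m=R.from_rotvec(s['tool_rot']).as_matrix();print('tool x',m[:,0].round(3))
az=np.radians(-45); z=np.array([np.cos(az),np.sin(az),0]); x=np.array([0,0,-1.]); M=np.c_[x,np.cross(z,x),z]
plan(s['position'],M,1)
b,_=grab('scene');a,_=grab('top')
u=proj(b,s['position']).astype(int);print(u)
x0=max(0,u[0]-45);y0=max(0,u[1]-45)
A=cv2.resize(b['image'][y0:y0+90,x0:x0+90,::-1],(400,400),interpolation=cv2.INTER_CUBIC)
C=cv2.resize(a['image'][:,:,::-1],(400,300),interpolation=cv2.INTER_AREA);D=cv2.resize(b['image'][:,:,::-1],(400,300))
c=np.zeros((600,800,3),np.uint8);c[:400,:400]=A;c[:300,400:]=C;c[300:,400:]=D
cv2.imwrite('pics/fin.png',c)
```

```text
t 24.2833 p [0.4698 0.2507 0.3697] yang 45.01 z [ 0.707 -0.707 -0.003] F [ 0.3  0.7 -1.1] w 25.0 q [-1.11  0.32 -0.09  1.93  1.32  1.9  -0.73]
tool x [-0.004  0.    -1.   ]
N 1 lin [ 0. -0. -0.] turn [ 0.003 -0.045  0.042] dist 0.0 ang 0.25
[193  79]
```

View pics/fin.png

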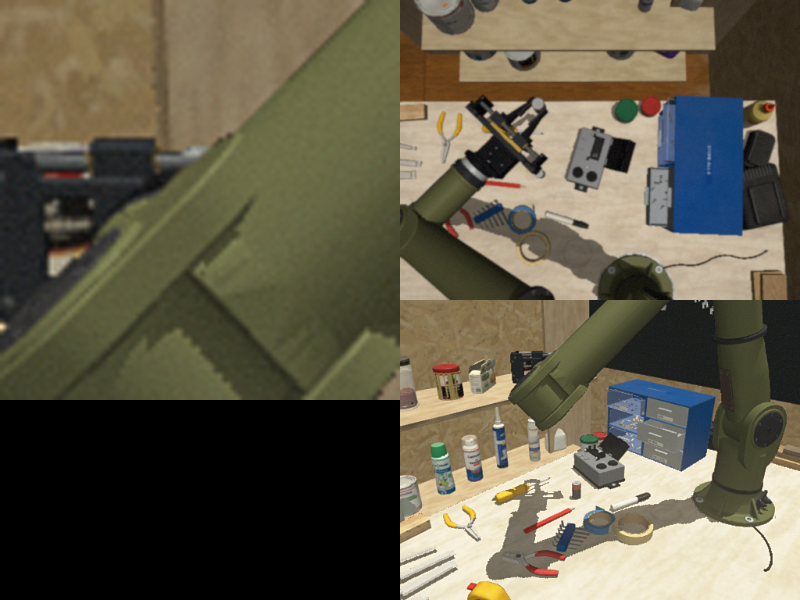

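The top view shows the holder empty and the screwdriver, fresh cell and pencil in their places. The gripper is horizontal, left of the switch. I'll check numerically that the cell's top disc is where an upright cell would have it, then hand in.

Run:
```python
from h import *
s=ctrl.get_state();m=R.from_rotvec(s['tool_rot']).as_matrix();a,_=grab('top')
g=s['position']+m@[0,0,.0155-.0]   # cell centre ~16 mm ahead of TCP
for dz in(.025,-.025): print('pred',proj(a,g+[0,0,dz]).round(1))
u=proj(a,g+[0,0,.025]).astype(int);np.set_printoptions(linewidth=220)
im=a['image'].astype(int);y,x=u[1],u[0]
print((im[y-12:y+13,x-12:x+13].sum(2)//3))
hsv=cv2.cvtColor(a['image'],cv2.COLOR_RGB2HSV)
o=(hsv[...,1]>100)&((hsv[...,0]<12)|(hsv[...,0]>172))&(hsv[...,2]>60);q=np.argwhere(o[y-25:y+25,x-25:x+25]);print('coppery',len(q),q.mean(0)+[y-25,x-25] if len(q) else '')
```

```text
pred [175.2 132.4]
pred [179.1 139.1]
[[ 64  61  62  61  65  69  64  63  65  65  65  64  64  65  62  66  60  66  62  64  69  65  65  64  67]
 [ 63  61  66  64  61  63  60  64  63  61  58  62  61  64  63  61  61  64  64  66  65  67  64  63  61]
 [ 63  63  64  60  65  59  62  60  56  62  62  59  58  61  61  61  59  60  65  66  60  63  65  59  66]
 [ 67  64  63  64  61  52  43  49  51  61  60  60  66  63  65  60  63  62  66  63  64  65  66  56  59]
 [ 62  63  60  65  45  39  27  24  38  55  68  75  78  82  80  78  70  62  62  66  63  67  60  60  58]
 [ 58  59  55  50  35  28  21  31  48  73  94 108 115 119 118 109  94  77  70  61  63  67  61  59  62]
 [ 57  55  48  34  25  21  33  54  87 116 131 140 142 145 143 137 127 110  94  71  62  63  61  60  63]
 [ 57  50  35  30  23  29  54  92 121 141 149 149 151 154 152 148 147 141 120  91  73  66  61  67  62]
 [ 50  36  25  26  26  47  78 117 142 152 154 154 149 154 152 153 155 153 144 116  83  70  66  65  69]
 [ 33  24  21  20  32  63 100 132 150 154 153 153 153 152 149 151 155 159 151 132 100  88  97 101  97]
 [ 32  22  15  28  47  80 119 14
[... 838 characters left out ...]
143 146 144 146 144 134 113  81  60  53  47  48  80 136]
 [ 66  96 134 164 179 184 178 151 115  96  97 109 119 121 119 116 103  81  64  48  44  40  46  66 110]
 [120 147 164 178 180 178 180 167 141  99  69  78  78  84  80  79  67  57  51  43  45  40  38  45  81]
 [157 174 177 178 175 181 181 177 160 121  75  47  50  51  51  47  45  46  45  42  37  34  28  26  55]
 [174 176 176 176 177 176 179 178 169 143  94  53  35  38  38  38  44  45  41  38  35  25  24  23  28]
 [176 174 177 180 176 176 178 180 175 161 131  90  55  38  29  34  40  40  42  38  29  27  19  13  19]
 [159 155 165 174 175 176 178 176 175 173 159 131  90  56  36  38  41  38  36  25  21  11  16  14  33]]
coppery 10 [139.4 180.5]
```

A round 16 px disc (26 mm at that height) with the button near its centre sits within 1 px of where an upright cell's top would be. I'll hand in.

```bash
python3 -c "
from h import *
show();print(ctrl.close_job())"
```

```text
t 24.4333 p [0.4697 0.2511 0.3715] yang 45.04 z [ 0.708 -0.707 -0.005] F [-0.9  0.1 -0.4] w 24.8 q [-1.11  0.32 -0.09  1.93  1.32  1.9  -0.73]
the job is handed in; nothing more can be done
None
```

The cell is out and held upright in the gripper, plus end up, about 0.35 m above the bench. I handed the job in at 24.4 s.

I levered the cover open with the screwdriver in the notch and laid the screwdriver back where it had been. Then I lifted the cell straight up out of its holder.

**First pry attempt:** it failed because I overestimated the blade's reach by about 6 mm, so the tip slipped out of the notch. I levelled the blade, pushed it in deeper and the cover opened. The cover had not moved in that first try, and the wrist force I read stayed under 10 N in both.

**Force while the cover opened:** I read about 5.6 N pushing back along the blade. I took it for friction at the deck edge. By the geometry the tip stayed about 9 mm short of the cell, but I did not see this directly.

**Last checks:**
- **Grip and tilt:** the grip measured 25 mm on the 26 mm cell, and the tool was within about 0.3° of level.
- **Plus end up:** from above, the cell's top showed as a round disc of the right size with what looked like the button near its centre. The arm hid the copper band in the scene view, so "plus end up" rests on that view and on how the cell was turned.
- **Scene:** the last top and scene views showed the holder empty, the cover open, and the fresh cell and pencil where they had been. The screwdriver lay on the bench, clear of the switch.

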